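Unstack the morning's cultures onto their instruments

TASK

The morning's cultures have come from the incubator in one stack: three lidded dishes of different size on a flat culture flask. Take the stack apart and set each on its own instrument: the smallest dish in the middle of the balance pan, the middle-sized one centred on the lit round window of the colony counter, the largest centred on the platter of the plating turntable, and the flask flat in the middle of the shaker platform with its length along the platform's long side. Leave everything lying flat the right way up, never tip a dish or the flask over, and do not knock over or push away the sample bottle that stands among the instruments.

Things in the scene. Friction and masses are not known exactly. Their poses are not given: they have to be found in the camera images.
- dish_small_mid (a point): Smallest dish, on top of the stack: a closed round culture dish (lid fixed), outside diameter 35 mm, height 12 mm, about 14 g, whitish rim and tan agar. Point at its centre, half-way up (6 mm above its underside); z up. It lies on the middle-sized dish, up to 4 mm off its centre, so that below it there is a ledge about 7 mm wide.
- dish_medium_mid (a point): Middle-sized dish, second from the top: closed round filter dish, outside diameter 50 mm, height 14 mm, about 22 g, tan agar with a white gridded membrane disc on it. Point at its centre, half-way up (7 mm above its underside); z up. It lies on the largest dish, up to 4 mm off its centre (ledge about 5 mm wide below it).
- dish_large_mid (a point): Largest dish, third from the top: closed round culture dish, outside diameter 60 mm, height 16 mm, about 30 g, tan agar. Point at its centre, half-way up (8 mm above its underside); z up. It lies on the flask's body, up to 4 mm off its centre, and overhangs it on both long sides.
- flask_mid (a point): Culture flask, lying flat on the bench at the bottom of the stack: clear flat bottle with a body 72 mm long (x), 44 mm wide (y) and 25 mm high, and a neck with a blue screw cap (22 mm across) that reaches to 66 mm from the body's centre along +x; about 60 g. Point at the centre of the body, half-way up (12.5 mm above its underside); x towards the cap, z up. To be gripped across its 44 mm width.
- balance_pan (a point): Centre of the upper face of the balance's round steel pan (diameter 92 mm, 55 mm above the bench). The balance is a flat white box 180 x 120 mm, fixed to the bench, with display and keys at its -x end, lower than the pan. z up.
- counter_window (a point): Centre of the upper face of the colony counter's lit round white window (diameter 120 mm, 70 mm above the bench, grid lines and a centring ring 53 mm across in the middle, flush). The counter is a white light box 205 x 180 mm, fixed, with a key panel at its -x end, lower than the window. z up.
- turntable_top (a point): Centre of the upper face of the plating turntable's round aluminium platter (diameter 100 mm, 56 mm above the bench, with engraved rings 63 and 91 mm across). The foot is fixed; the platter can turn, with a little friction, about the vertical. z up.
- shaker_platform (a point): Centre of the upper face of the shaker's platform, which has a flat dark non-slip mat (platform 170 mm long along x, 130 mm wide along y, 87 mm above the bench, no rim). The shaker stands still, is fixed, has a grey housing 215 x 165 mm and control knobs at its -x end. z up.
- bottle_mid (a point): Bystander: small amber sample bottle with blue cap, diameter 44 mm, height 85 mm, loose, upright on the bench between the instruments. Point on its axis 42 mm above the bench.
There are look-alikes about, which are no part of the job. What is shaped like the part that bears dish_large_mid but blue or purple is not meant.

How it is judged (in metres and radians):
At the end, for the whole second after the job is handed in: Smallest dish within 12 mm of the pan centre, middle dish 12 mm of the window centre, largest 10 mm of the platter centre, flask 15 mm of the platform centre and 0.2 rad of its long side; all flat (0.12 rad), right way up, at rest, released; bottle upright within 40 mm of its start (horizontal distance between dish_small_mid and balance_pan below 0.012 m and z of dish_small_mid in the frame of balance_pan between 0.002 and 0.01 m and angle between each of dish_small_mid, dish_medium_mid, dish_large_mid, flask_mid's own z axis and vertical below 0.12 rad and linear speed of each of dish_small, dish_medium, dish_large, flask below 0.02 m/s and angular speed of each of dish_small, dish_medium, dish_large, flask below 0.3 rad/s and contact force between the fingers and dish_small below 0.05 N and horizontal distance between dish_medium_mid and counter_window below 0.012 m and z of dish_medium_mid in the frame of counter_window between 0.003 and 0.011 m and contact force between the fingers and dish_medium below 0.05 N and horizontal distance between dish_large_mid and turntable_top below 0.01 m and z of dish_large_mid in the frame of turntable_top between 0.004 and 0.012 m and contact force between the fingers and dish_large below 0.05 N and horizontal distance between flask_mid and shaker_platform below 0.015 m and z of flask_mid in the frame of shaker_platform between 0.0085 and 0.0165 m and contact force between the fingers and flask below 0.05 N and angle between the x axis of flask_mid and the x axis of shaker_platform, either way round below 0.2 rad and angle between bottle_mid's own z axis and vertical below 0.2 rad and distance of bottle_mid from where it was at the start of the episode below 0.04 m); the robot touches nothing.
It fails at once if A dish or the flask is tipped over (tilted more than 1 rad) (angle between any of dish_small_mid, dish_medium_mid, dish_large_mid, flask_mid's own z axis and vertical above 1 rad).
It fails at once if The sample bottle is knocked over (tilted more than 0.7 rad) or pushed more than 40 mm away (angle between bottle_mid's own z axis and vertical above 0.7 rad or distance of bottle_mid from where it was at the start of the episode above 0.04 m).
It also fails if it takes over 112 s, if anything falls off the work surface, if the arm or the gripper's body presses on something with over 40 N, if the wrist force passes 120 N, or if a joint passes its speed limit or range.

ROBOT

A 6-joint arm with a two-finger parallel gripper is mounted at the origin on the work surface. World frame = base frame: x ahead of the robot, y to its left, z up, the work surface at z = 0. Lengths are in mm, angles in rad, forces in N, time in s.
With the tool pointing down it reaches from about 350 to 775 mm from the base axis. Payload 7.3 kg.
Tool frame: the origin (TCP) lies at the very end of the fingers, on their centre line; the grasp point (between the pads) lies grip_point_offset behind it (grip_point_offset is the distance from the TCP to the grasp point, in mm); x points along the fingers, z is the direction in which the jaws open and shut, and the axes are right-handed (so a half turn about x gives the same grasp; the last joint's range is limited). The gripper opens to 92 mm and grips with 3 to 60 N. Pads are 19 mm wide; open, the fingers measure 130 mm over their backs; the gripper's body (75 mm by 190 mm) begins 47 mm behind the grasp point.
Start: joints at [1.126, 0.342, 1.524, -0, 1.275, -0.146], TCP at [154.531, 501.762, 226.741] pointing down, gripper open.
Joint ranges: [-2.53, 2.53], [-0.77, 2.02], [0.04, 2.7], [-1, 4.14], [0.28, 2.66], [-3.11, 3.11]. Speed limits (rad/s): [2.57, 2.57, 3.14, 3.14, 3.14, 3.14].

INTERFACE

Orientations are given as [roll, pitch, yaw] about the fixed x, y, z axes, in that order (R = Rz(yaw) Ry(pitch) Rx(roll)).
In Python, from plant import * gives the robot as it stands.
- The arm moves only by the tool send_rows, never from a script. Its argument "series" is text: rows parted by semicolons, each of 5 numbers parted by spaces: the gripper's target within -1 to 1 (fully open at 1, half-way at 0, shut at -1), then the shift along the tool's x, y, z in units of 30 mm (1.0 is 30 mm), then the turn about the tool's x in units of 5 degrees (1.0 is 5 degrees). A call has 1 to 8 rows; each row is the pose to reach, as a shift and turn from the pose commanded when the call began, along the tool's axes at that moment; what a row does not reach only later rows make up. A row lasts 1/8 s, in which the tool goes at most 62.5 mm and 10.7 degrees, less where a joint would pass 70% of its speed; a pose out of reach is approached as far as the arm can. A call with a gripper value outside its range is refused whole. The fingers move at their own pace and stop on an object; the grip force is fixed at half the most. Time passes only in rows, so rows that repeat a pose let the fingers close. It gives the time, the measured TCP pose, the force and the opening at its end, in the units of the state.
- get_obs(): the state, without advancing time (a new reading comes with each control period).
- capture(name): name is "scene" or "top" or "wrist"; returns a dict with "pixels" (400x640x3 uint8, red, green, blue), "mtx" (3x3 intrinsics, pixels), "R" (3x3) and "t" (3): a world point X has camera coordinates R X + t. Camera axes: x right, y down, z forward; pixel columns grow to the right and rows downward; lengths in mm; the calibration is good to about 2 mm. A picture is of the moment at which its call begins. There is no depth.
- close_job(): hands the job in, once; it reports no verdict.
Trained networks look in a picture, given as the dict that the camera call returned (one of the last four; its "shot" number tells which), for a name from the list of things; names that differ only in an ending like _2 or _b are one class to them, and where a whole thing is asked for, a point or a joint stands for the part that bears it (a point fixed in the world has none). Each returns a list of dicts, best first, with "score" (0 to 1); they miss things now and then, are a little off and sometimes report something else, mostly with a low value. They report only what shows in the picture. A call takes as long as a camera call. They do not tell look-alikes from the thing itself.
- cut_out(picture, thing): "pixels" (400x640 bool, what is visible of it).
- place_of(picture, thing): "point" ([x, y, z] in mm, in world coordinates, good to about 4 mm: a listed point, or the origin of a listed thing).
The state is a dict: "time": time; "joint_positions": joint angles; "dq": joint speeds; "tau": joint torques, N m; "tool_pos": TCP position; "tcp_rot": TCP orientation; "contact_force": force on the tool from outside, world axes, zero at the start; "moment": the same for the moment, N m; "grip_width": finger opening in mm.
Only numpy, scipy, OpenCV 4.12 (cv2) and the standard library are available. Lean on these libraries where they do the work, as an engineer would, in place of code of your own. Each camera call takes 0.05 s, during which the arm holds its last target.

## Working session

There is one attempt and no reset: what is moved stays moved. The work goes in short steps, Python scripts to look and compute and a tool call to move; the robot and the scene stay as the last step left them, time stands still between calls to the robot, and variables do not carry over. Pictures are saved under pics/ and viewed, and the job is handed in when it is done.

Besides the shell and the picture viewer there is one more tool, called as name(argument=value, ...), one argument or row to a line, values as JSON. send_rows: Moves the arm, as the interface text tells. Its arguments: {"type":"object","properties":{"series":{"type":"string"}},"required":["series"]}

```bash
ls; mkdir -p pics; python3 - <<'E'
from plant import *
import cv2
o=get_obs(); print(o)
try: print(grip_point_offset)
except Exception as e: print(e)
for n in ["scene","top","wrist"]:
    p=capture(n); cv2.imwrite(f"pics/{n}0.png",p["pixels"][:,:,::-1]); print(n,p["R"],p["t"],p["mtx"])
    for th in ["dish_small_mid","dish_medium_mid","dish_large_mid","flask_mid","balance_pan","counter_window","turntable_top","shaker_platform","bottle_mid"]:
        print(th,[(r["score"],r["point"]) for r in place_of(p,th)])
E
```

```text
pics
{'time': 0.0, 'joint_positions': array([ 1.12599746e+00,  3.42739151e-01,  1.52499042e+00, -1.89103603e-05,
        1.27545427e+00, -1.46017448e-01]), 'dq': array([-0.00052931,  0.00204539,  0.00075226,  0.00062036,  0.00154923,
       -0.00023548]), 'tau': array([ 1.51822187e-04, -4.31249142e+01, -2.44210660e+01,  7.17918598e-02,
        5.61480399e-02, -1.14766399e-04]), 'tool_pos': array([154.35006743, 501.36530307, 226.04574491]), 'tcp_rot': array([ 3.00693902,  1.56920503, -2.00422587]), 'contact_force': array([-0.51230538, -0.32914178,  0.53031629]), 'moment': array([ 0.0142684 , -0.03268793,  0.00381074]), 'grip_width': 91.83066481977627}
18.8
scene [[-0.53027031  0.84781618  0.00459726]
 [ 0.57050144  0.36082325 -0.73779041]
 [-0.62716945 -0.3886056  -0.6750142 ]] [ 280.30495591 -221.03732428 1460.51766842] [[406.74051538   0.         318.73253936]
 [  0.         406.74051538 198.05316323]
 [  0.           0.           1.        ]]
dish_small_mid [(0.4, [455.7, -77.2, 61.9])]
dish_medium_mid [(0.59, [453.0, -71.8, 44.8])]
dish_large_mid [(0.74, [603.7, 261.6, 7.7]), (0.6
[... 1086 characters left out ...]
, 55.0])]
counter_window [(0.9, [452.4, 375.6, 70.9])]
turntable_top [(0.62, [648.4, -150.1, 52.5]), (0.52, [450.4, 373.6, 72.0])]
shaker_platform [(0.74, [409.0, -363.6, 81.9])]
bottle_mid [(0.49, [602.4, 3.2, 40.1])]
wrist [[ 2.93689263e-01  9.55900727e-01  6.46267231e-04]
 [ 9.17144690e-01 -2.81972357e-01  2.81668615e-01]
 [ 2.69429463e-01 -8.21303272e-02 -9.59511529e-01]] [-525.75330782  -35.99444461  388.99530615] [[345.77743744   0.         320.03135236]
 [  0.         345.77743744 195.95640487]
 [  0.           0.           1.        ]]
dish_small_mid []
dish_medium_mid []
dish_large_mid []
flask_mid []
balance_pan []
counter_window []
turntable_top []
shaker_platform []
bottle_mid []
```

View pics/scene0.png

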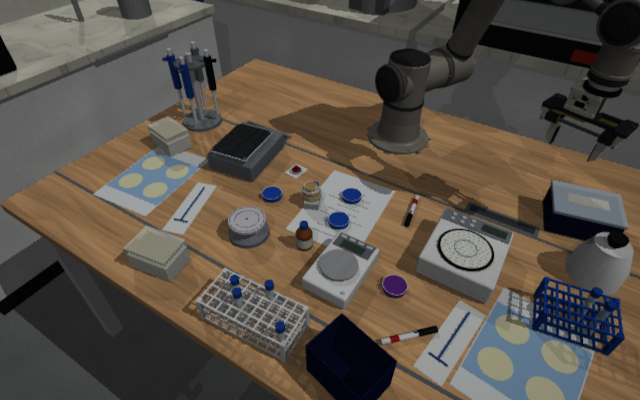

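View pics/top0.png

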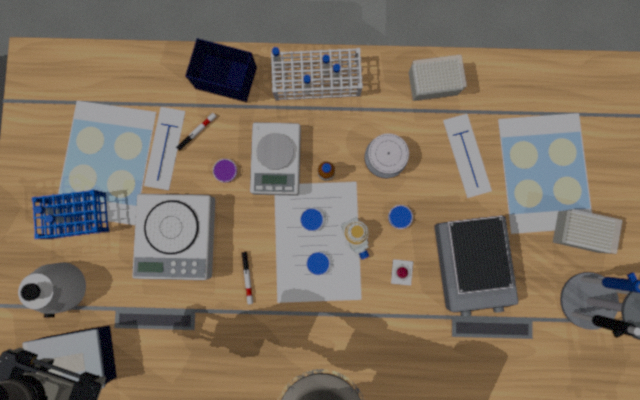

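```bash
python3 - <<'E'
import cv2
a=cv2.imread("pics/top0.png")[140:260,280:440]
cv2.imwrite("pics/topcrop0.png",cv2.resize(a,None,fx=5,fy=5,interpolation=cv2.INTER_CUBIC))
a=cv2.imread("pics/scene0.png")[165:265,180:300]
cv2.imwrite("pics/scenecrop0.png",cv2.resize(a,None,fx=6,fy=6,interpolation=cv2.INTER_CUBIC))
E
```

```text
(no output)
```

View pics/topcrop0.png

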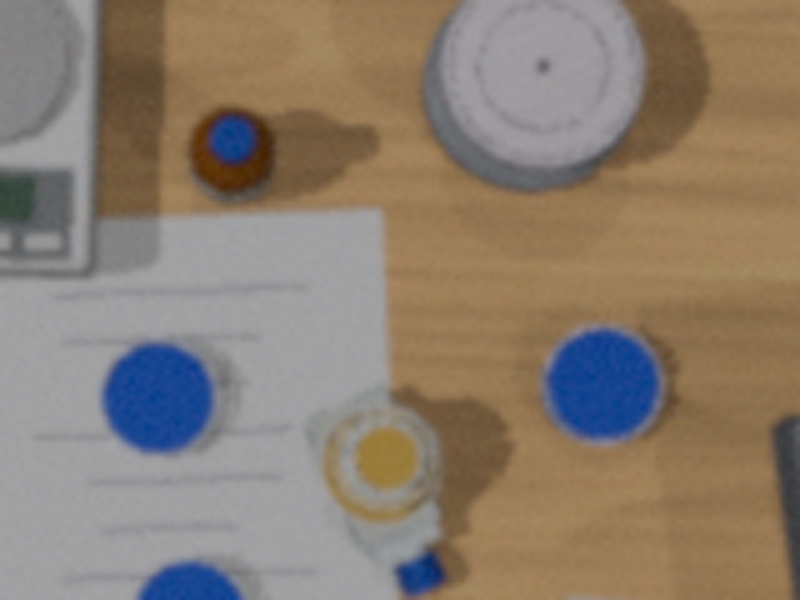

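View pics/scenecrop0.png

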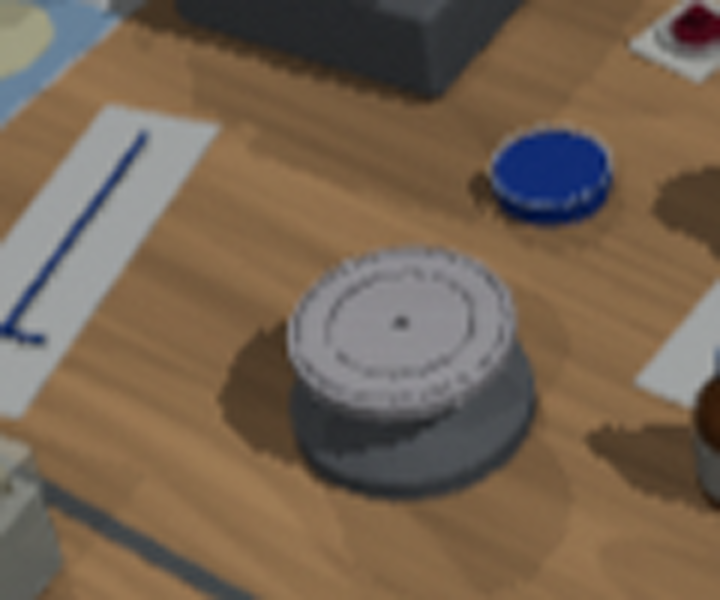

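The scene shows the stack at about (357,232) in the top view, with the flask cap below it at (364,254), pointing at the robot. The turntable is at (388,155), the balance pan at (276,151), the counter at (171,227), the shaker mat at (479,255) and the bottle at (326,170). The blue and purple round dishes are look-alikes. I'll measure from pixels next.

```bash
cat > h.py <<'E'
from plant import *
import numpy as np, cv2
from scipy.spatial.transform import Rotation as Ro
def ray(p,u,v,z):
    d=p["R"].T@np.linalg.inv(p["mtx"])@np.array([u,v,1.]); c=-p["R"].T@p["t"]
    return c+d*(z-c[2])/d[2]
def proj(p,X):
    q=p["mtx"]@(p["R"]@np.asarray(X,float)+p["t"]); return q[:2]/q[2]
def toolR():
    o=get_obs(); return Ro.from_euler("xyz",o["tcp_rot"]).as_matrix(),o
def jaw_deg(R): return np.degrees(np.arctan2(R[1,2],R[0,2]))
def go(x,y,z,jaw=None):
    """print shift in tool units; jaw = wanted world angle deg of tool z (mod 180)"""
    R,o=toolR(); d=np.array([x,y,z])-o["tool_pos"]; s=R.T@d/30
    out=[round(a,3) for a in s]
    t=0
    if jaw is not None:
        a=(jaw-jaw_deg(R)+90)%180-90; t=-a/5   # tool x is down
    print("t",round(o["time"],2),"pos",o["tool_pos"].round(1),"jaw",round(jaw_deg(R),1),"q6",o["joint_positions"][5].round(2),"w",round(o["grip_width"],1),"F",o["contact_force"].round(1),"-> shift",out,"turn",round(t,2))
def save(p,name,box=None,f=1):
    a=p["pixels"][:,:,::-1]
    if box: a=a[box[1]:box[3],box[0]:box[2]]
    cv2.imwrite(f"pics/{name}.png",cv2.resize(a,None,fx=f,fy=f,interpolation=cv2.INTER_CUBIC))
E
python3 - <<'E'
from h import *
p=capture("top"); s=capture("scene")
print("turn",ray(p,388.6,153.2,56), ray(s,180+401/6,165+322/6,56))
print("small",ray(p,280+387/5,140+458/5,67))
print("cap",ray(p,364,254.4,20))
save(p,"shk",(420,200,540,320),6); save(p,"cnt",(120,180,230,290),6)
save(s,"scst",(280,170,350,220),10)
R,o=toolR(); print(R.round(3))
m=cut_out(p,"balance_pan")
for th,z in [("balance_pan",55),("counter_window",70),("turntable_top",56),("shaker_platform",87),("dish_small_mid",61),("dish_medium_mid",48)]:
  for q in(p,s):
    for r in cut_out(q,th)[:1]:
        ys,xs=np.nonzero(r["pixels"]); print(th,q["shot"],r["score"],len(xs),xs.min(),xs.max(),ys.min(),ys.max(),ray(q,xs.mean(),ys.mean(),z).round(1))
E
```

```text
turn [ 650.98078691 -152.43840966   56.        ] [ 649.22512191 -148.64706611   56.        ]
small [456.20113014 -78.20629232  67.        ]
cap [401.46729826 -99.05001949  20.        ]
[[ 0.    -0.956  0.294]
 [ 0.     0.294  0.956]
 [-1.    -0.     0.   ]]
balance_pan 4 0.75 3496 250 300 123 195 [630.4 126.6  55. ]
balance_pan 5 0.68 3409 301 378 233 308 [662. 142.  55.]
counter_window 4 0.65 6724 132 215 193 280 [433.1 361.2  70. ]
counter_window 5 0.9 5783 416 512 208 302 [474.9 376.4  70. ]
turntable_top 4 0.97 1520 365 408 134 178 [ 644.1 -146.8   56. ]
turntable_top 5 0.66 1395 228 268 207 248 [ 672.9 -126.5   56. ]
shaker_platform 4 0.57 6651 434 517 216 316 [ 385.7 -354.6   87. ]
shaker_platform 5 0.95 3003 207 284 122 180 [ 446.2 -315.6   87. ]
dish_small_mid 4 0.57 155 350 364 225 238 [457.5 -77.6  61. ]
dish_small_mid 5 0.4 128 303 316 181 192 [455.9 -76.   61. ]
dish_medium_mid 4 0.67 98 346 364 223 241 [450.4 -67.7  48. ]
dish_medium_mid 5 0.4 80 303 318 188 196 [464.5 -65.3  48. ]
```

View pics/shk.png

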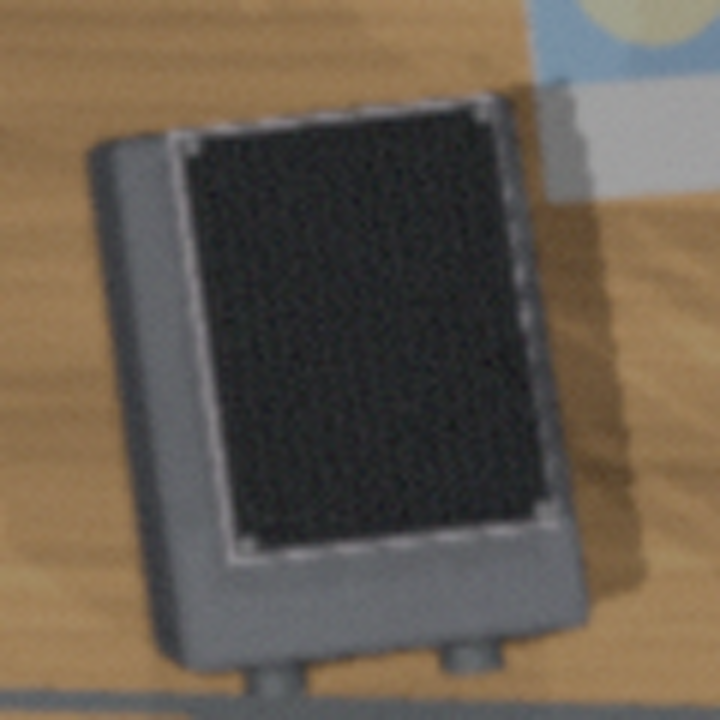

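View pics/cnt.png

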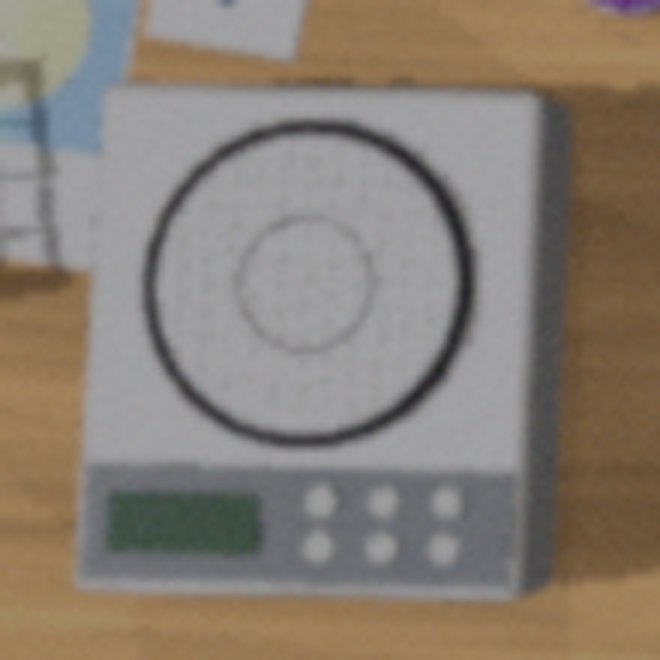

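View pics/scst.png

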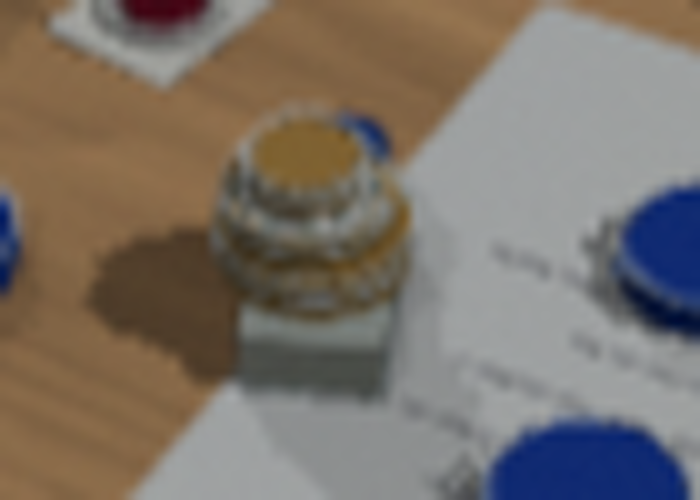

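The shaker mat corners are at crop (180,135), (495,98), (552,522) and (235,560). The counter ring centre is at crop (308,284). In the stack the small dish sits near the centre of the medium one, and the flask cap points towards the robot.

```bash
python3 - <<'E'
from h import *
p=capture("top")
c=[ray(p,420+u/6,200+v/6,87)[:2] for u,v in[(180,135),(495,98),(552,522),(235,560)]]
c=np.array(c); print("shaker",c.mean(0),[np.linalg.norm(c[i]-c[i-1]).round(1) for i in range(4)],"axis deg",[np.degrees(np.arctan2(*(a)[::-1])) for a in (c[0]-c[3],c[1]-c[2])])
print("counter",ray(p,171.3,227.3,70))
save(p,"bal",(240,110,350,200),7)
w=capture("wrist"); R,o=toolR(); C=-w["R"].T@w["t"]; print("cam in tool",R.T@(C-o["tool_pos"]),"axes",(w["R"]@R).round(3))
go(430,-60,260,116)
E
```

```text
shaker [ 409.13812152 -367.42454707] [np.float64(165.8), np.float64(125.4), np.float64(165.7), np.float64(124.4)] axis deg [np.float64(7.306065628522451), np.float64(6.970458061489175)]
counter [455.27541443 368.05976677  70.        ]
cam in tool [-156.97041651   75.36792866    0.45509851] axes [[-0.001  0.001  1.   ]
 [-0.282 -0.96   0.001]
 [ 0.96  -0.282  0.001]]
t 2.35 pos [154.5 501.8 226.7] jaw 72.9 q6 -0.15 w 91.5 F [ 1.3  0.1 -0.2] -> shift [np.float64(-1.11), np.float64(-14.288), np.float64(-15.193)] turn -8.62
```

View pics/bal.png

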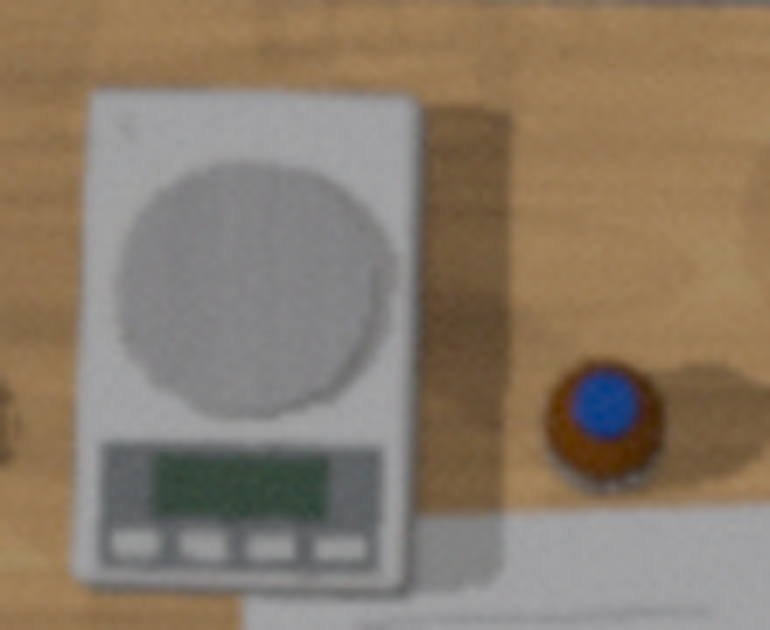

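The pan disc is centred at about crop (247,287), which is px (275.3,151). The bottle stands to its right at px (326,170). Now I'll move above the stack.

send_rows(
  series="1 -1.1 -14.3 -15.2 -8.6;1 -1.1 -14.3 -15.2 -8.6;1 -1.1 -14.3 -15.2 -8.6;1 -1.1 -14.3 -15.2 -8.6;1 -1.1 -14.3 -15.2 -8.6;1 -1.1 -14.3 -15.2 -8.6;1 -1.1 -14.3 -15.2 -8.6;1 -1.1 -14.3 -15.2 -8.6",
)

```text
time: 3.35
tool_pos: [362.7, 78.6, 252.1]
tcp_rot: [-1.844, 1.569, 0.179]
contact_force: [0.7, 0.9, -0.2]
grip_width: 92.3
```

```bash
python3 - <<'E'
from h import *
p=capture("top"); print("pan",ray(p,275.3,151,55))
go(430,-60,260,116)
E
```

```text
pan [649.75988726 126.70753914  55.        ]
t 3.4 pos [366.2  72.  252.5] jaw 115.5 q6 -2.02 w 92.1 F [ 4.  -3.5  0.6] -> shift [np.float64(-0.224), np.float64(-0.025), np.float64(-4.89)] turn -0.09
```

send_rows(
  series="1 -0.2 0 -4.9 0;1 -0.2 0 -4.9 0;1 -0.2 0 -4.9 0;1 -0.2 0 -4.9 0;1 -0.2 0 -4.9 0",
)

```text
time: 4.03
tool_pos: [425.7, -50.9, 257.5]
tcp_rot: [0.298, 1.57, 2.321]
contact_force: [-0.0, -0.4, 0.4]
grip_width: 92.6
```

```bash
python3 - <<'E'
from h import *
w=capture("wrist"); save(w,"w1")
for th in ["dish_small_mid","dish_medium_mid","dish_large_mid","flask_mid","turntable_top"]:
    print(th,[(r["score"],r["point"]) for r in place_of(w,th)])
go(455,-77,58,116)
import pickle; pickle.dump(w,open("w1.pkl","wb"))
E
```

```text
dish_small_mid [(0.57, [457.3, -74.9, 64.8])]
dish_medium_mid [(0.6, [453.8, -76.9, 49.4])]
dish_large_mid [(0.93, [485.1, 33.8, 14.0]), (0.61, [378.9, 16.6, 7.2]), (0.57, [494.5, -187.0, 4.7])]
flask_mid []
turntable_top []
t 4.33 pos [426.  -51.1 257.7] jaw 115.9 q6 -2.32 w 91.7 F [ 0.2 -0.1 -0.9] -> shift [np.float64(6.658), np.float64(-0.488), np.float64(-1.199)] turn -0.01
```

View pics/w1.png

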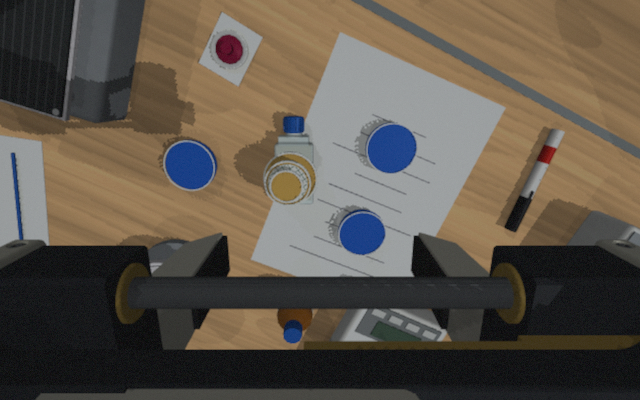

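```bash
python3 - <<'E'
from h import *
import pickle; w=pickle.load(open("w1.pkl","rb"))
save(w,"w1c",(245,105,335,220),6)
E
```

```text
(no output)
```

View pics/w1c.png

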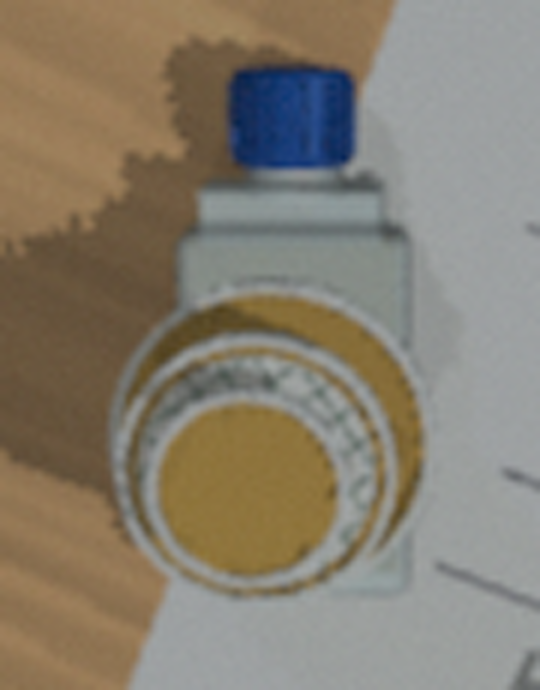

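```bash
python3 - <<'E'
from h import *
import pickle; w=pickle.load(open("w1.pkl","rb"))
f=lambda u,v,z: ray(w,245+u/6,105+v/6,z).round(1)
print("small",f(247,490,67),"med",f(256,474,55),"large",f(268,437,41),f(110,437,41),f(425,437,41))
a=f(182,240,25);b=f(410,235,25);c=f(410,595,25); print(a,b,c,"len",np.linalg.norm(b-c),"wid",np.linalg.norm(a-b),"axis",np.degrees(np.arctan2(*(b-c)[:2][::-1])),"centre",(a+c)/2)
print("cap",f(292,115,22))
# check turning: project known circles
go(456.5,-76.5,57,116); go(456.5,-76.5,130,116)
E
```

```text
small [456.1 -75.1  67. ] med [456.1 -74.5  55. ] large [452.5 -75.1  41. ] [ 465.3 -101.4   41. ] [439.8 -49.   41. ]
[ 429.1 -105.    25. ] [409.5 -66.9  25. ] [473.4 -36.3  25. ] len 70.84892377446532 wid 42.84588661703712 axis -154.41148685868356 centre [451.25 -70.65  25.  ]
cap [399.5 -96.2  22. ]
t 4.33 pos [426.  -51.1 257.7] jaw 115.9 q6 -2.32 w 91.7 F [ 0.2 -0.1 -0.9] -> shift [np.float64(6.692), np.float64(-0.54), np.float64(-1.206)] turn -0.01
t 4.33 pos [426.  -51.1 257.7] jaw 115.9 q6 -2.32 w 91.7 F [ 0.2 -0.1 -0.9] -> shift [np.float64(4.258), np.float64(-0.541), np.float64(-1.206)] turn -0.01
```

send_rows(
  series="1 5 -0.55 -1.2 0;1 5 -0.55 -1.2 0;1 5 -0.55 -1.2 0;1 5 -0.55 -1.2 0;1 5 -0.55 -1.2 0",
)

```text
time: 4.95
tool_pos: [457.3, -76.8, 108.8]
tcp_rot: [-2.285, 1.569, -0.262]
contact_force: [0.5, 0.1, -0.6]
grip_width: 92.0
```

```bash
python3 - <<'E'
from h import *
go(456,-76,57.2,115.6)
E
```

```text
t 4.95 pos [457.3 -76.8 108.8] jaw 115.9 q6 -2.35 w 92.0 F [ 0.5  0.1 -0.6] -> shift [np.float64(1.72), np.float64(0.029), np.float64(0.046)] turn 0.06
```

send_rows(
  series="1 1.7 0.03 0.05 0;1 1.7 0.03 0.05 0;1 1.7 0.03 0.05 0",
)

```text
time: 5.32
tool_pos: [456.4, -76.2, 58.6]
tcp_rot: [-2.33, 1.568, -0.307]
contact_force: [0.0, 0.4, 0.7]
grip_width: 92.0
```

```bash
python3 - <<'E'
from h import *
w=capture("wrist"); save(w,"w2")
go(456,-76,57.2,115.6)
E
```

```text
t 5.38 pos [456.7 -76.3  58.7] jaw 115.9 q6 -2.35 w 91.9 F [0.2 0.1 0.1] -> shift [np.float64(0.051), np.float64(0.016), np.float64(0.019)] turn 0.06
```

View pics/w2.png

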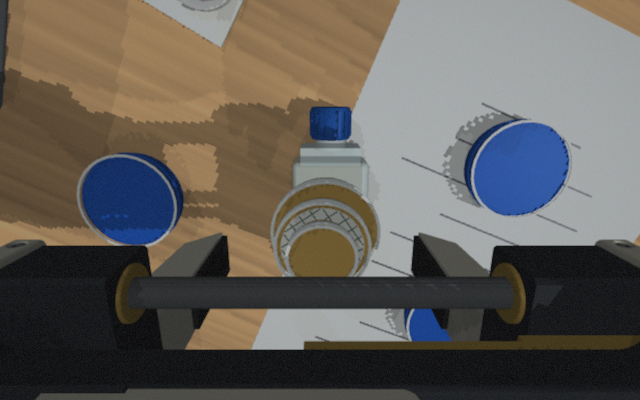

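The small dish is centred at col 322 between the jaws. I'm closing on it.

send_rows(
  series="1 0.04 0.02 0.02 0;-1 0.04 0.02 0.02 0;-1 0.04 0.02 0.02 0;-1 0.04 0.02 0.02 0;-1 0.04 0.02 0.02 0;-1 0.04 0.02 0.02 0;-1 0.04 0.02 0.02 0;-1 0.04 0.02 0.02 0",
)

```text
time: 6.38
tool_pos: [454.5, -75.7, 55.4]
tcp_rot: [-0.509, 1.571, 1.513]
contact_force: [0.2, 0.4, -0.0]
grip_width: 33.7
```

```bash
python3 - <<'E'
from h import *
w=capture("wrist"); save(w,"w3")
print(ray(w,322,253,67))
go(456,-76,57.2,115.6)
E
```

```text
[449.42392094 -77.03154022  67.        ]
t 6.42 pos [454.5 -75.7  55.4] jaw 115.9 q6 -2.35 w 34.0 F [-0.6  0.5 -0.4] -> shift [np.float64(-0.061), np.float64(-0.041), np.float64(-0.033)] turn 0.06
```

View pics/w3.png

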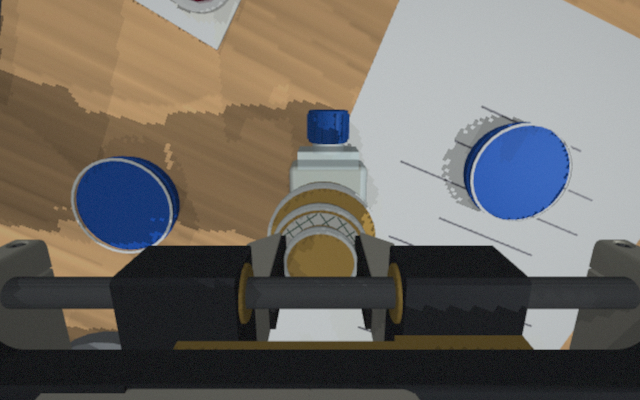

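Gripped at width 34. Lifting.

send_rows(
  series="-1 -0.4 0 0 0;-1 -1 0 0 0;-1 -3 0 0 0;-1 -3.3 0 0 0;-1 -3.3 0 0 0;-1 -3.3 0 0 0",
)

```text
time: 7.18
tool_pos: [453.6, -75.4, 153.3]
tcp_rot: [0.735, 1.568, 2.758]
contact_force: [-1.1, -0.5, -0.2]
grip_width: 34.1
```

```bash
python3 - <<'E'
from h import *
w=capture("wrist"); save(w,"w4",(200,100,440,300),3.3); s=capture("scene"); save(s,"s4",(230,120,370,240),5)
R,o=toolR(); t=o["tool_pos"]
for n,dz in(("centre dish guess",11),):
  for r in (0,3,5): print(r, proj(w,t+R@np.array([-10.5,r,0])))
go(649.5,127.5,110,115.9)
E
```

```text
0 [319.7408568  261.89445483]
3 [319.74427621 256.06113225]
5 [319.74657584 252.13808165]
t 7.28 pos [453.7 -75.4 153.2] jaw 115.9 q6 -2.35 w 33.9 F [ 0.5  1.4 -0.1] -> shift [np.float64(1.428), np.float64(-8.827), np.float64(3.235)] turn -0.0
```

View pics/w4.png

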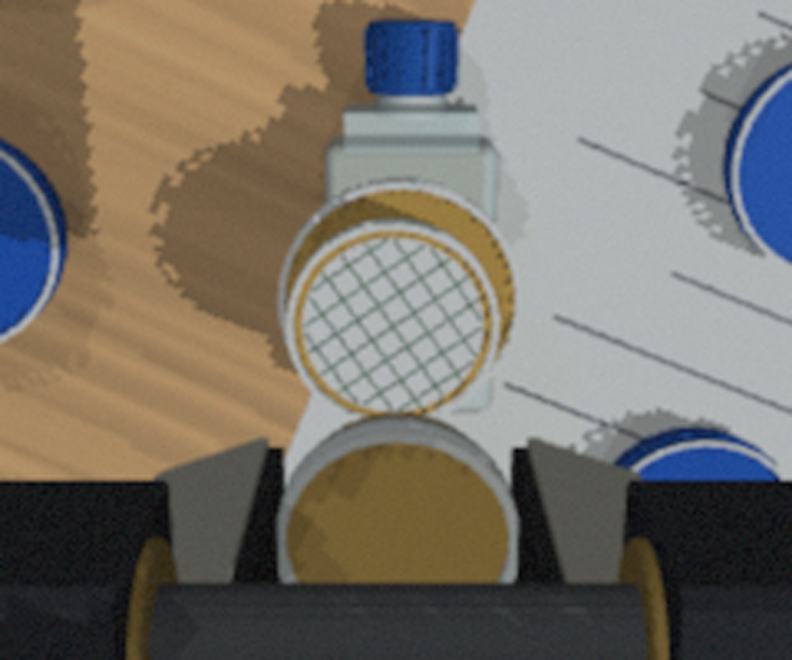

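View pics/s4.png

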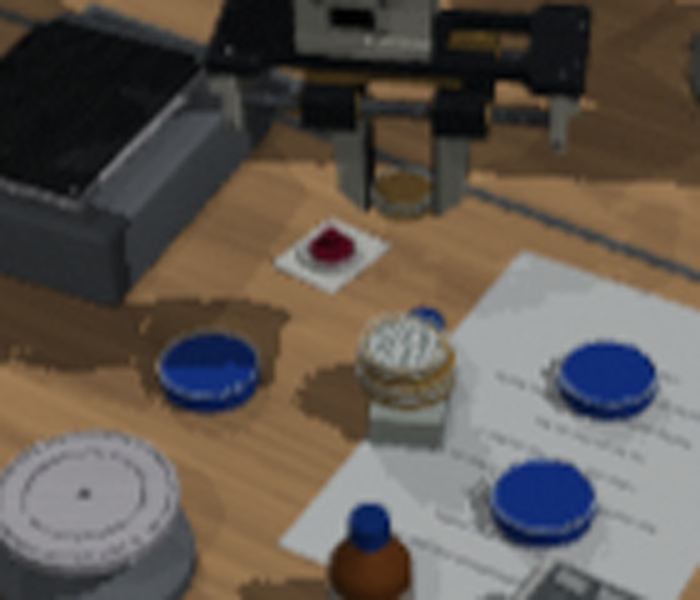

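The small dish is held level and centred between the fingers, and the medium dish stayed on the stack. Carrying it over the balance.

send_rows(
  series="-1 0.8 -8.8 3.2 0;-1 0.8 -8.8 3.2 0;-1 0.8 -8.8 3.2 0;-1 0.8 -8.8 3.2 0;-1 0.8 -8.8 3.2 0;-1 0.8 -8.8 3.2 0;-1 0.8 -8.8 3.2 0",
)

```text
time: 8.15
tool_pos: [649.2, 125.3, 129.3]
tcp_rot: [1.293, 1.568, -2.967]
contact_force: [-0.1, -0.7, -0.2]
grip_width: 34.1
```

```bash
python3 - <<'E'
from h import *
w=capture("wrist"); save(w,"w5")
t=capture("top"); save(t,"t5",(220,90,360,220),5)
R,o=toolR()
X=o["tool_pos"].copy(); print("tcp in top",proj(t,X))
for q in(w,t): print([(r["score"],r["point"]) for r in place_of(q,"balance_pan")])
go(649.5,128,57,115.9)
E
```

```text
tcp in top [273.04737519 144.88541305]
[(0.93, [651.3, 131.2, 55.8])]
[(0.67, [648.4, 129.8, 58.0])]
t 8.35 pos [649.8 125.  130.8] jaw 115.8 q6 -1.95 w 34.2 F [-0.2 -0.2 -0.5] -> shift [np.float64(2.459), np.float64(-0.036), np.float64(0.095)] turn -0.02
```

View pics/w5.png

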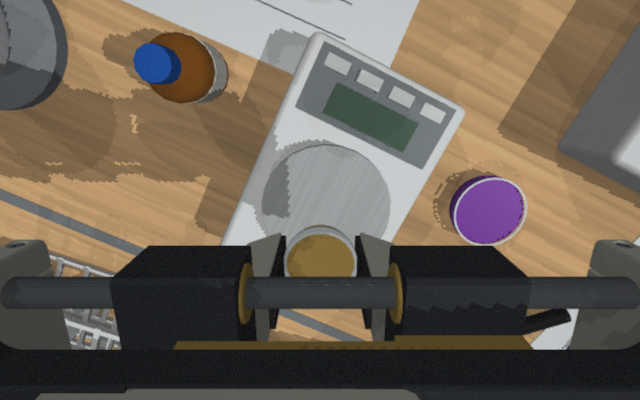

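View pics/t5.png

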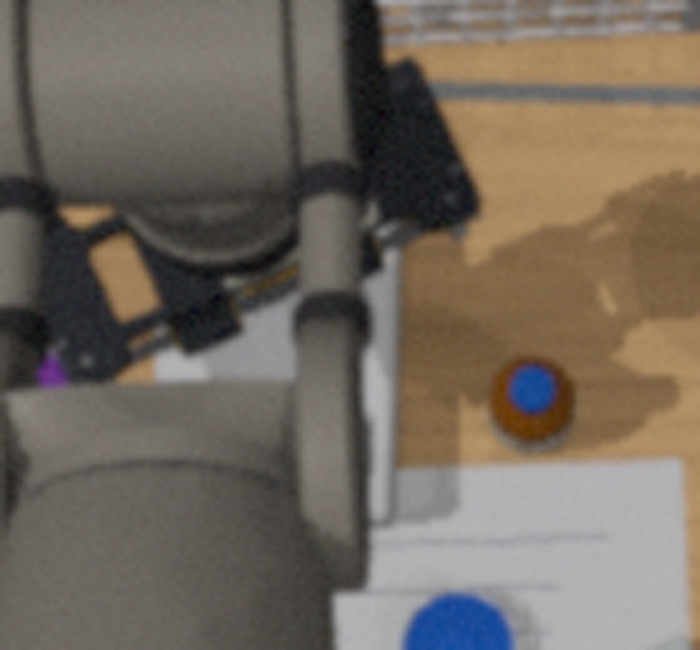

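The pan in the wrist image spans cols 262–390 and its top is at row 145, so its centre is about (326,209).

```bash
python3 - <<'E'
from h import *
w=capture("wrist"); print(ray(w,326,209,55))
m=[ray(w,u,v,55) for u,v in((262,209),(390,209),(326,145))]; print(m)
go(650,129,56.7,115.9)
E
```

```text
[650.43207606 129.99628607  55.        ]
[array([670.23473468,  89.13596573,  55.        ]), array([630.63230765, 170.85064283,  55.        ]), array([609.70914693, 110.02136886,  55.        ])]
t 8.4 pos [649.9 125.1 130.9] jaw 115.8 q6 -1.95 w 34.0 F [ 0.3  0.9 -0.9] -> shift [np.float64(2.473), np.float64(-0.06), np.float64(0.117)] turn -0.02
```

send_rows(
  series="-1 1.5 -0.05 0.1 0;-1 2.2 -0.05 0.1 0;-1 2.4 -0.05 0.1 0;-1 2.4 -0.05 0.1 0;-1 2.4 -0.05 0.1 0",
)

```text
time: 9.02
tool_pos: [651.0, 129.2, 59.9]
tcp_rot: [-1.907, 1.568, 0.116]
contact_force: [-0.1, -0.3, -0.1]
grip_width: 34.1
```

```bash
python3 - <<'E'
from h import *
go(650,129,56,115.9)
E
```

```text
t 9.03 pos [651.  129.2  59.9] jaw 115.9 q6 -1.94 w 34.1 F [-0.1 -0.3 -0.1] -> shift [np.float64(0.13), np.float64(0.033), np.float64(0.008)] turn -0.01
```

send_rows(
  series="-1 0.08 0.03 0 0;-1 0.08 0.03 0 0;-1 0.08 0.03 0 0;-1 0.08 0.03 0 0",
)

```text
time: 9.52
tool_pos: [649.4, 128.9, 56.1]
tcp_rot: [-1.471, 1.571, 0.552]
contact_force: [0.2, 0.6, -0.4]
grip_width: 34.1
```

```bash
python3 - <<'E'
from h import *
go(650,129,56,115.9)
E
```

```text
t 9.53 pos [649.4 128.9  56.1] jaw 115.9 q6 -1.94 w 34.1 F [ 0.2  0.6 -0.4] -> shift [np.float64(0.002), np.float64(-0.02), np.float64(-0.007)] turn -0.0
```

send_rows(
  series="0.3 0 0 0 0;0.3 0 0 0 0;0.3 0 0 0 0;0.3 0 0 0 0;0.3 -1.5 0 0 0;0.3 -3 0 0 0;1 -3.3 0 0 0;1 -3.3 0 0 0",
)

```text
time: 10.52
tool_pos: [649.4, 128.9, 155.2]
tcp_rot: [-1.846, 1.57, 0.176]
contact_force: [-1.0, -0.0, -1.2]
grip_width: 75.0
```

```bash
python3 - <<'E'
from h import *
w=capture("wrist"); save(w,"w6"); s=capture("scene"); save(s,"s6",(280,200,400,320),5)
go(454.5,-75,130,115.9)
E
```

```text
t 10.62 pos [648.4 128.8 153.3] jaw 115.9 q6 -1.94 w 83.5 F [-0.   0.  -0.8] -> shift [np.float64(0.795), np.float64(8.779), np.float64(-3.292)] turn -0.0
```

View pics/w6.png

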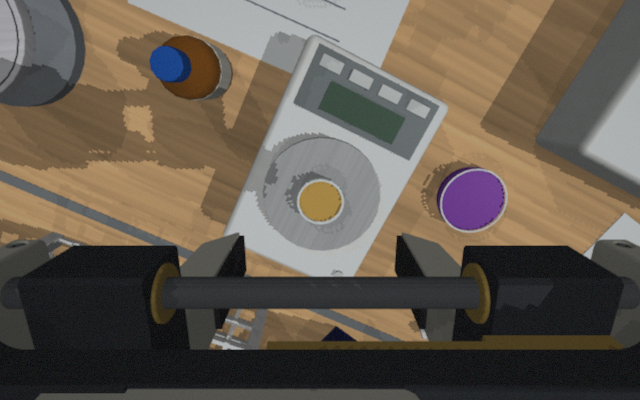

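View pics/s6.png

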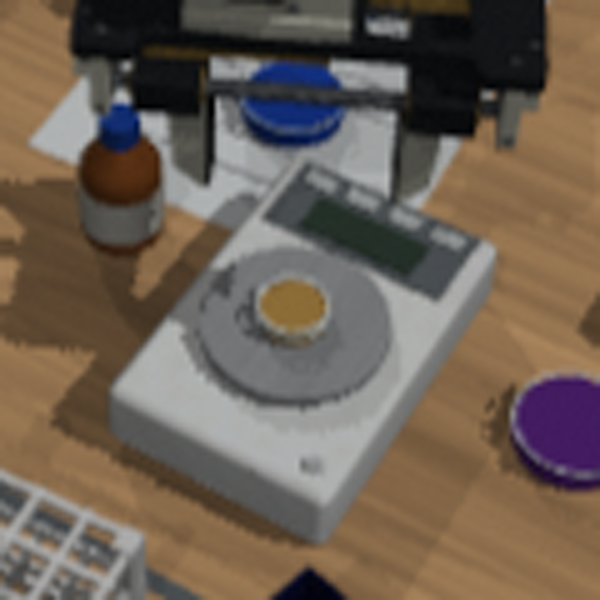

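```bash
python3 - <<'E'
from h import *
w=capture("wrist"); s=capture("scene")
print("wrist pan",ray(w,320,191.5,55),"dish",ray(w,320.5,201.5,67))
print("scene pan",ray(s,280+295/5,200+325/5,55),"dish",ray(s,280+293/5,200+305/5,67))
print(ray(w,392/3.3+200,0,55)[:0])
go(454.5,-75,130,115.9)
E
```

```text
wrist pan [644.74922844 127.13791373  55.        ] dish [648.47878622 129.35028882  67.        ]
scene pan [651.93015092 133.41398798  55.        ] dish [650.6243115  131.04897183  67.        ]
[]
t 10.72 pos [648.5 128.8 153.1] jaw 115.9 q6 -1.94 w 89.7 F [-0.4 -1.1  0.2] -> shift [np.float64(0.793), np.float64(8.78), np.float64(-3.29)] turn -0.0
```

The dish is on the pan within about 4 mm of its centre. Next is the medium dish.

send_rows(
  series="1 0 8.8 -3.3 0;1 0 8.8 -3.3 0;1 0 8.8 -3.3 0;1 0 8.8 -3.3 0;1 0 8.8 -3.3 0;1 0.4 8.8 -3.3 0;1 0.4 8.8 -3.3 0;1 0.4 8.8 -3.3 0",
)

```text
time: 11.72
tool_pos: [455.6, -74.7, 142.6]
tcp_rot: [0.402, 1.57, 2.426]
contact_force: [-0.5, 0.2, -0.1]
grip_width: 91.9
```

```bash
python3 - <<'E'
from h import *
w=capture("wrist"); w=capture("wrist"); save(w,"w7",(200,100,440,300),3.3)
import pickle; pickle.dump(w,open("w7.pkl","wb"))
go(455.5,-75,43,115.6)
E
```

```text
t 11.82 pos [455.6 -74.8 142.9] jaw 116.0 q6 -2.35 w 92.1 F [ 1.  -0.1 -0. ] -> shift [np.float64(3.329), np.float64(0.007), np.float64(-0.006)] turn 0.07
```

View pics/w7.png

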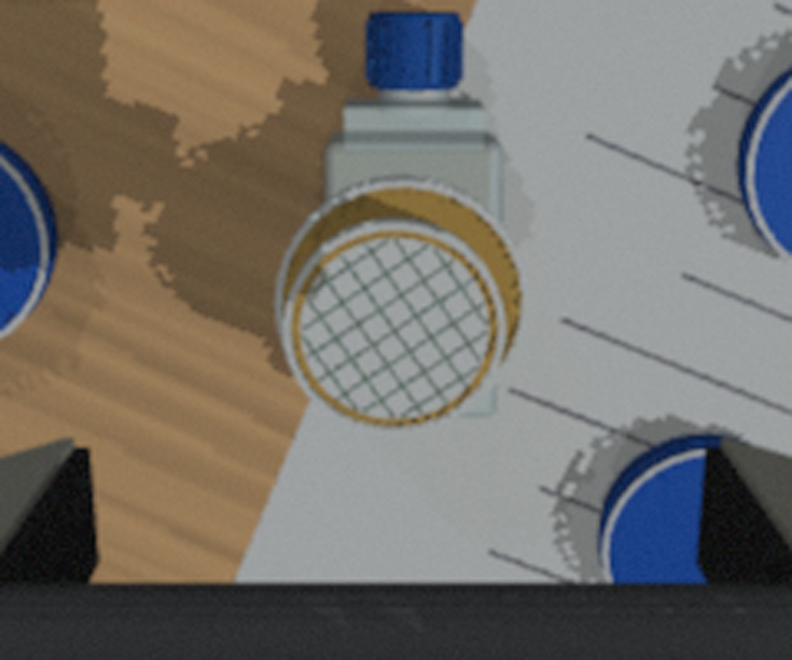

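The medium dish's centre is at crop (394,324) and the large one's is at about (399,297).

```bash
python3 - <<'E'
from h import *
import pickle; w=pickle.load(open("w7.pkl","rb"))
f=lambda u,v,z: ray(w,200+u/3.3,100+v/3.3,z).round(1)
a,b=f(283,324,55),f(505,324,55);print("med",f(394,324,55),np.linalg.norm(a-b),"large",f(399,297,41),np.linalg.norm(f(276,297,41)-f(522,297,41)))
m=f(394,324,55)
go(m[0],m[1],43,115.6)
E
```

```text
med [454.4 -75.8  55. ] 49.73258489159798 large [451.7 -75.8  41. ] 57.87192756423445
t 11.82 pos [455.6 -74.8 142.9] jaw 116.0 q6 -2.35 w 92.1 F [ 1.  -0.1 -0. ] -> shift [np.float64(3.329), np.float64(0.052), np.float64(-0.014)] turn 0.07
```

send_rows(
  series="1 2 0.04 0 0;1 3 0.04 0 0;1 3.3 0.04 0 0;1 3.3 0.04 0 0;1 3.3 0.04 0 0;1 3.3 0.04 0 0",
)

```text
time: 12.58
tool_pos: [454.7, -76.1, 45.1]
tcp_rot: [-2.315, 1.568, -0.292]
contact_force: [0.0, 0.6, -0.6]
grip_width: 91.9
```

```bash
python3 - <<'E'
from h import *
go(454.8,-75.5,42.5,115.6)
E
```

```text
t 12.57 pos [454.7 -76.1  45.1] jaw 115.9 q6 -2.36 w 91.9 F [ 0.   0.6 -0.6] -> shift [np.float64(0.085), np.float64(-0.012), np.float64(0.018)] turn 0.06
```

send_rows(
  series="1 0.03 0 0 0;1 0.03 0 0 0;-1 0.03 0 0 0;-1 0.03 0 0 0;-1 0.03 0 0 0;-1 0.03 0 0 0;-1 0.03 0 0 0;-1 0.03 0 0 0",
)

```text
time: 13.58
tool_pos: [454.0, -75.9, 43.1]
tcp_rot: [-0.671, 1.571, 1.352]
contact_force: [0.0, 0.6, -0.2]
grip_width: 49.2
```

```bash
python3 - <<'E'
from h import *
go(454.8,-75.5,42.5,115.6)
E
```

```text
t 13.57 pos [454.  -75.9  43.1] jaw 115.9 q6 -2.36 w 49.2 F [ 0.   0.6 -0.2] -> shift [np.float64(0.019), np.float64(-0.032), np.float64(0.0)] turn 0.05
```

Gripped at width 49.2, with the TCP about 2 mm above the dish's underside. Lifting.

send_rows(
  series="-1 -0.4 0 0 0;-1 -1 0 0 0;-1 -3 0 0 0;-1 -3.5 0 0 0;-1 -3.5 0 0 0;-1 -3.5 0 0 0",
)

```text
time: 14.32
tool_pos: [453.3, -75.7, 147.5]
tcp_rot: [0.719, 1.569, 2.742]
contact_force: [0.1, 0.1, 0.1]
grip_width: 49.2
```

```bash
python3 - <<'E'
from h import *
w=capture("wrist"); save(w,"w8",(200,100,440,300),3.3)
go(454,372,150,115.9); go(454,372,150,90)
E
```

```text
t 14.38 pos [453.2 -75.7 147.2] jaw 115.9 q6 -2.36 w 49.2 F [-0.5 -0.3 -0.3] -> shift [np.float64(-0.081), np.float64(-6.537), np.float64(13.415)] turn -0.0
t 14.38 pos [453.2 -75.7 147.2] jaw 115.9 q6 -2.36 w 49.2 F [-0.5 -0.3 -0.3] -> shift [np.float64(-0.081), np.float64(-6.537), np.float64(13.415)] turn 5.18
```

View pics/w8.png

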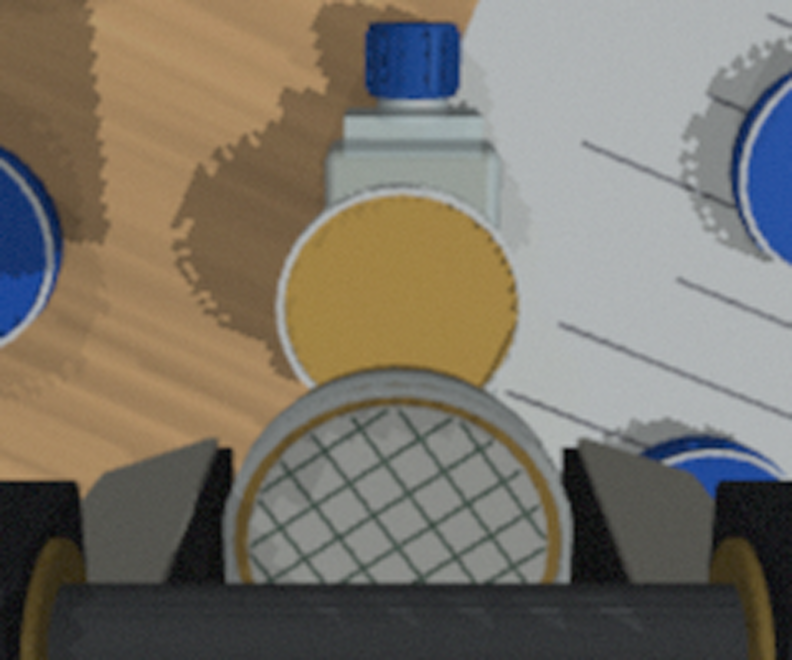

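Held level, and the large dish is undisturbed. Moving to the counter.

send_rows(
  series="-1 0 -6.5 13.4 0;-1 0 -6.5 13.4 0;-1 0 -6.5 13.4 0;-1 0 -6.5 13.4 0;-1 0 -6.5 13.4 0;-1 0 -6.5 13.4 0;-1 0 -6.5 13.4 0;-1 0 -6.5 13.4 0",
)

```text
time: 15.38
tool_pos: [452.5, 374.2, 146.3]
tcp_rot: [1.331, 1.569, -2.925]
contact_force: [0.3, 0.5, -0.7]
grip_width: 49.3
```

```bash
python3 - <<'E'
from h import *
for i in range(3): w=capture("wrist")
save(w,"w9"); print([(r["score"],r["point"]) for r in place_of(w,"counter_window")])
import pickle; pickle.dump(w,open("w9.pkl","wb"))
go(454,372,150,115.9)
E
```

```text
[(0.68, [454.1, 371.0, 73.8])]
t 15.57 pos [453.7 369.6 147.2] jaw 115.8 q6 -1.47 w 48.9 F [-0.3  0.3  0.4] -> shift [np.float64(-0.093), np.float64(-0.045), np.float64(0.068)] turn -0.01
```

View pics/w9.png

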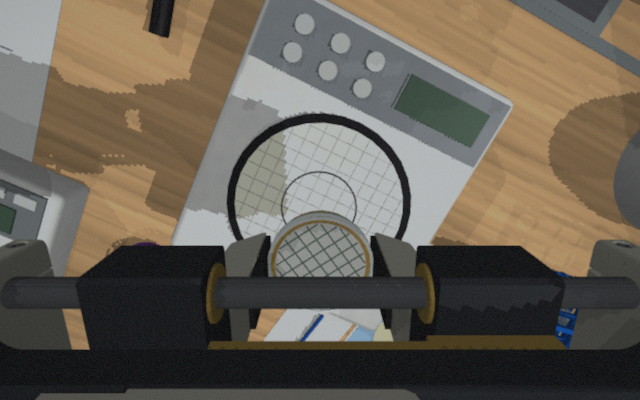

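The centring ring spans cols 281–357 with its top at row 171, so its centre is about (319,207). The outer ring spans 227–411 with its top at row 113.

```bash
python3 - <<'E'
from h import *
import pickle; w=pickle.load(open("w9.pkl","rb"))
for c in((453,368),(453,371),(455,370),(452,373)):
    T=np.linspace(0,2*np.pi,200)
    for r in(26.5,60):
        P=np.array([proj(w,(c[0]+r*np.cos(a),c[1]+r*np.sin(a),70)) for a in T]); print(c,r,P[:,0].min().round(1),P[:,0].max().round(1),P[:,1].min().round(1))
print(ray(w,319,206,70))
go(454,370,72,115.9)
E
```

```text
(453, 368) 26.5 278.3 353.2 166.4
(453, 368) 60 230.8 400.7 116.4
(453, 371) 26.5 282.2 356.9 168.2
(453, 371) 60 234.8 404.4 118.4
(455, 370) 26.5 279.7 354.4 170.2
(455, 370) 60 232.4 401.7 120.5
(452, 373) 26.5 285.3 360.1 168.2
(452, 373) 60 237.9 407.5 118.4
[453.86385423 370.99608967  70.        ]
t 15.57 pos [453.7 369.6 147.2] jaw 115.8 q6 -1.47 w 48.9 F [-0.3  0.3  0.4] -> shift [np.float64(2.507), np.float64(-0.022), np.float64(0.009)] turn -0.01
```

send_rows(
  series="-1 1.5 0 0.04 0;-1 2.2 0 0.04 0;-1 2.45 0 0.04 0;-1 2.47 0 0.04 0;-1 2.47 0 0.04 0;-1 2.47 0 0.04 0;-1 2.47 0 0.04 0;-1 2.47 0 0.04 0",
)

```text
time: 16.58
tool_pos: [453.4, 372.1, 74.3]
tcp_rot: [-1.437, 1.57, 0.586]
contact_force: [-0.8, -0.1, 0.3]
grip_width: 49.2
```

```bash
python3 - <<'E'
from h import *
go(454,371,72.6,115.9)
E
```

```text
t 16.57 pos [453.4 372.1  74.3] jaw 115.9 q6 -1.47 w 49.2 F [-0.8 -0.1  0.3] -> shift [np.float64(0.056), np.float64(-0.001), np.float64(-0.04)] turn -0.0
```

send_rows(
  series="-1 0.05 0 -0.03 0;-1 0.05 0 -0.03 0;-1 0.05 0 -0.03 0;-1 0.05 0 -0.03 0",
)

```text
time: 17.08
tool_pos: [453.8, 371.2, 72.5]
tcp_rot: [-0.668, 1.571, 1.354]
contact_force: [0.6, 0.2, 0.3]
grip_width: 49.4
```

```bash
python3 - <<'E'
from h import *
go(454,371,72.6,115.9)
E
```

```text
t 17.07 pos [453.8 371.2  72.5] jaw 115.9 q6 -1.47 w 49.4 F [0.6 0.2 0.3] -> shift [np.float64(-0.002), np.float64(-0.004), np.float64(-0.008)] turn -0.0
```

send_rows(
  series="0.6 0 0 0 0;0.6 0 0 0 0;0.6 0 0 0 0;0.6 0 0 0 0;0.6 -1.5 0 0 0;0.6 -3 0 0 0;1 -3.3 0 0 0;1 -3.3 0 0 0",
)

```text
time: 18.08
tool_pos: [453.8, 371.1, 171.7]
tcp_rot: [-1.389, 1.57, 0.634]
contact_force: [-0.4, -0.3, -1.0]
grip_width: 88.7
```

```bash
python3 - <<'E'
from h import *
w=capture("wrist"); save(w,"w10",(180,60,460,280),2.8)
go(452.5,-75.5,145,115.9)
E
```

```text
t 18.12 pos [453.3 370.8 170.6] jaw 115.9 q6 -1.47 w 90.6 F [-0.2  0.4 -0.8] -> shift [np.float64(0.862), np.float64(6.516), np.float64(-13.374)] turn -0.0
```

View pics/w10.png

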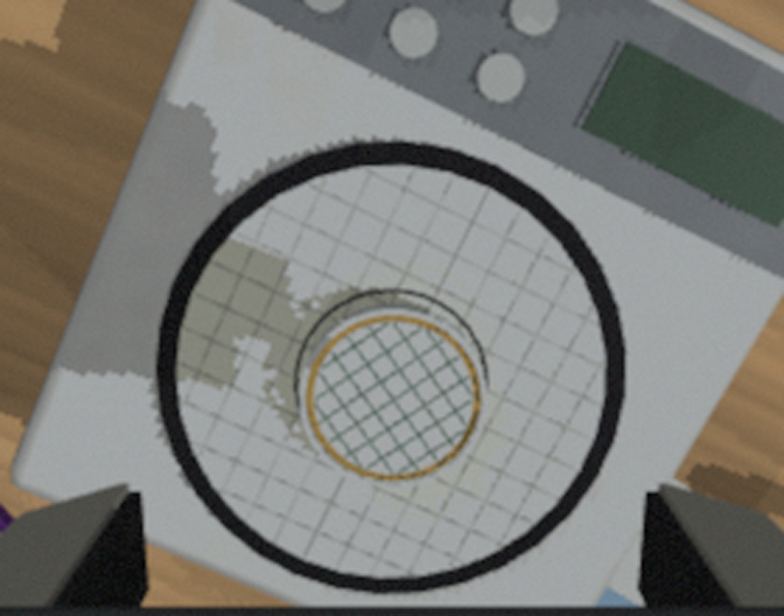

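The medium dish sits concentric with the ring, with the ring edge showing evenly left and right. Returning for the large dish.

send_rows(
  series="1 0.8 6.5 -13.4 0;1 0.8 6.5 -13.4 0;1 0.8 6.5 -13.4 0;1 0.8 6.5 -13.4 0;1 0.8 6.5 -13.4 0;1 0.8 6.5 -13.4 0;1 0.8 6.5 -13.4 0;1 0.8 6.5 -13.4 0",
)

```text
time: 19.12
tool_pos: [452.7, -78.7, 145.8]
tcp_rot: [0.908, 1.568, 2.926]
contact_force: [-0.3, 0.9, 1.1]
grip_width: 91.4
```

```bash
python3 - <<'E'
from h import *
for i in range(3): w=capture("wrist")
save(w,"w11",(200,100,440,300),3.3)
import pickle; pickle.dump(w,open("w11.pkl","wb"))
go(452.5,-75.5,29,115.6)
E
```

```text
t 19.27 pos [453.1 -75.1 146.5] jaw 115.8 q6 -2.35 w 91.9 F [-0.1  0.4 -0.3] -> shift [np.float64(3.917), np.float64(0.02), np.float64(-0.013)] turn 0.05
```

View pics/w11.png

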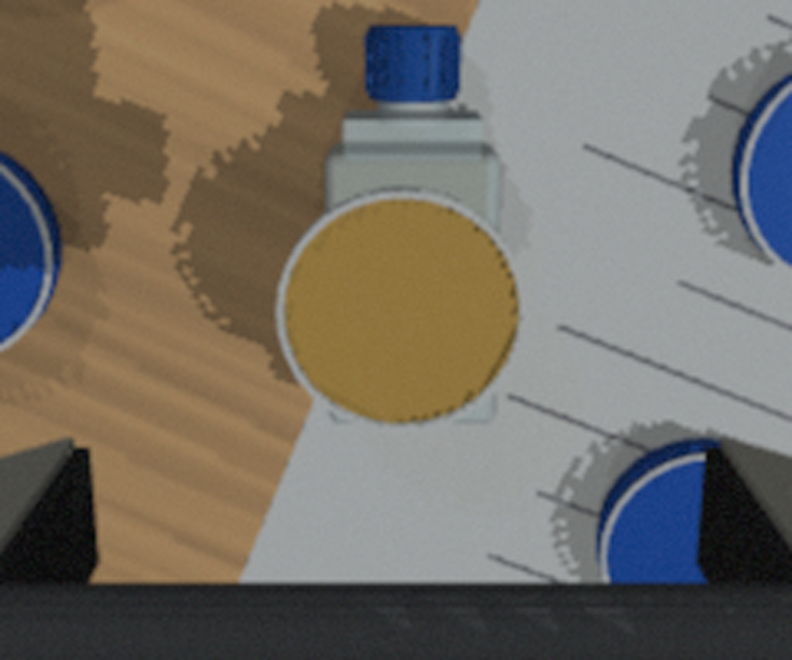

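The large dish is centred at crop (398,306), offset about 4 mm sideways from the flask (body 328–498).

```bash
python3 - <<'E'
from h import *
import pickle; w=pickle.load(open("w11.pkl","rb"))
f=lambda u,v,z: ray(w,200+u/3.3,100+v/3.3,z).round(1)
m=f(398,306,41);print("large",m,np.linalg.norm(f(276,306,41)-f(521,306,41)))
print("flask corners",f(332,150,25),f(497,150,25),f(497,423,25),"axis",np.degrees(np.arctan2(*(f(497,423,25)-f(497,150,25))[:2][::-1])),(f(332,150,25)+f(497,423,25))/2)
go(m[0],m[1],27.5,115.6)
E
```

```text
large [451.8 -76.   41. ] 58.5017093767353
flask corners [ 427.2 -105.6   25. ] [409.7 -69.4  25. ] [473.1 -36.8  25. ] axis 27.21202746154754 [450.15 -71.2   25.  ]
t 19.27 pos [453.1 -75.1 146.5] jaw 115.8 q6 -2.35 w 91.9 F [-0.1  0.4 -0.3] -> shift [np.float64(3.967), np.float64(0.048), np.float64(-0.018)] turn 0.05
```

send_rows(
  series="1 2 0.03 0 0;1 3.5 0.03 0 0;1 3.94 0.03 0 0;1 3.94 0.03 0 0;1 3.94 0.03 0 0;1 3.94 0.03 0 0;1 3.94 0.03 0 0;1 3.94 0.03 0 0",
)

```text
time: 20.27
tool_pos: [453.2, -76.2, 29.7]
tcp_rot: [-2.243, 1.57, -0.22]
contact_force: [0.8, 0.2, 0.0]
grip_width: 92.0
```

```bash
python3 - <<'E'
from h import *
go(452,-75.8,27.5,115.6)
E
```

```text
t 20.27 pos [453.2 -76.2  29.7] jaw 115.9 q6 -2.36 w 92.0 F [0.8 0.2 0. ] -> shift [np.float64(0.073), np.float64(0.03), np.float64(0.029)] turn 0.05
```

send_rows(
  series="1 0.03 0.02 0.02 0;-1 0.03 0.02 0.02 0;-1 0.03 0.02 0.02 0;-1 0.03 0.02 0.02 0;-1 0.03 0.02 0.02 0;-1 0.03 0.02 0.02 0;-1 0.03 0.02 0.02 0",
)

```text
time: 21.15
tool_pos: [452.2, -75.8, 28.4]
tcp_rot: [-0.246, 1.571, 1.776]
contact_force: [-0.7, 0.8, 1.0]
grip_width: 59.1
```

send_rows(
  series="-1 -0.4 0 0 0;-1 -1 0 0 0;-1 -3 0 0 0;-1 -4 0 0 0;-1 -4 0 0 0;-1 -4 0 0 0",
)

```text
time: 21.9
tool_pos: [451.6, -75.6, 148.0]
tcp_rot: [0.678, 1.57, 2.7]
contact_force: [0.1, 0.5, -0.9]
grip_width: 59.3
```

```bash
python3 - <<'E'
from h import *
w=capture("wrist"); save(w,"w12",(200,100,440,300),3.3)
go(649.5,-151,150,115.9)
E
```

```text
t 21.95 pos [451.4 -75.5 147.4] jaw 115.9 q6 -2.36 w 59.1 F [ 0.3  0.6 -0.1] -> shift [np.float64(-0.1), np.float64(-4.844), np.float64(-5.147)] turn -0.0
```

View pics/w12.png

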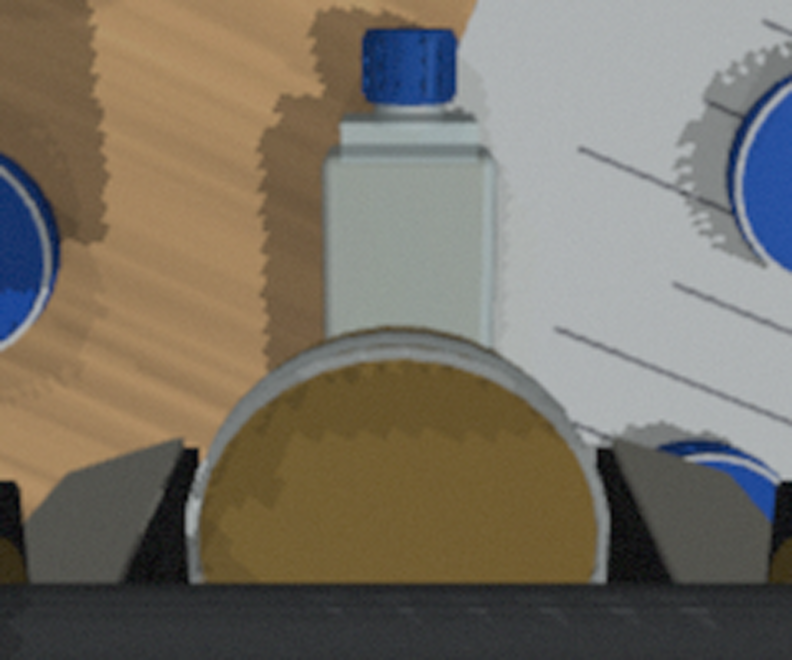

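Held at 59 mm, level. Moving to the turntable.

send_rows(
  series="-1 0 -4.8 -5.1 0;-1 0 -4.8 -5.1 0;-1 0 -4.8 -5.1 0;-1 0 -4.8 -5.1 0;-1 0 -4.8 -5.1 0;-1 0 -4.8 -5.1 0",
)

```text
time: 22.7
tool_pos: [647.2, -150.0, 147.1]
tcp_rot: [0.732, 1.568, 2.754]
contact_force: [-0.6, -0.2, -1.1]
grip_width: 59.0
```

```bash
python3 - <<'E'
from h import *
for i in range(2): w=capture("wrist")
save(w,"w13",(160,60,480,300),2.5); print([(r["score"],r["point"]) for r in place_of(w,"turntable_top")])
import pickle; pickle.dump(w,open("w13.pkl","wb"))
go(649.5,-151,150,115.9)
E
```

```text
[(0.55, [650.2, -147.4, 56.1])]
t 22.85 pos [ 647.7 -150.1  148.6] jaw 115.9 q6 -2.37 w 59.1 F [0.4 0.5 0.6] -> shift [np.float64(-0.046), np.float64(-0.04), np.float64(-0.052)] turn -0.0
```

View pics/w13.png

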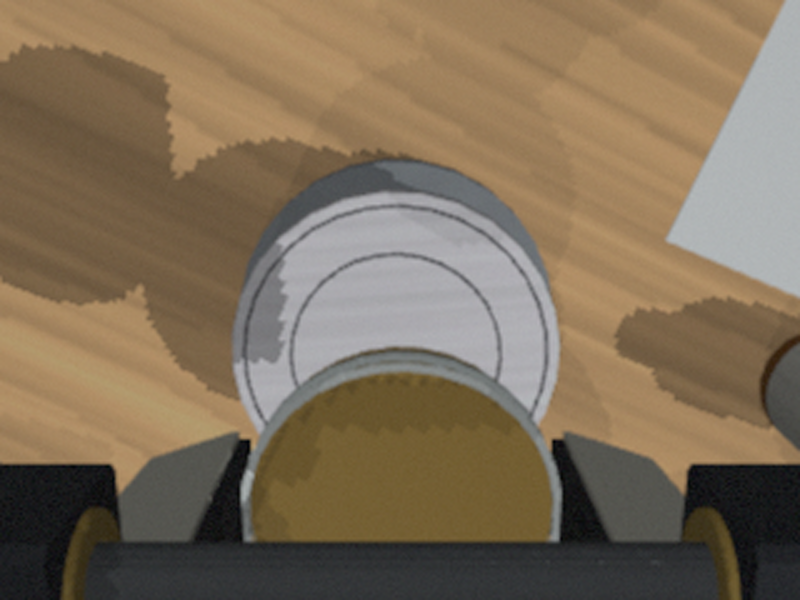

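The engraved rings span crop x 290–501 (top 254) and 245–548 (top 205). I'm fitting the centre to these.

```bash
python3 - <<'E'
from h import *
import pickle; from scipy.optimize import least_squares
w=pickle.load(open("w13.pkl","rb")); T=np.linspace(0,2*np.pi,400)
def ex(c,r):
    P=np.array([proj(w,(c[0]+r*np.cos(a),c[1]+r*np.sin(a),56)) for a in T]); return [P[:,0].min(),P[:,0].max(),P[:,1].min()]
ob=[160+290/2.5,160+501/2.5,60+254/2.5,160+245/2.5,160+548/2.5,60+205/2.5]
r=least_squares(lambda c:np.r_[ex(c,31.5),ex(c,45.5)]-ob,[649,-150],diff_step=1e-4); print(r.x,r.fun.round(1))
go(r.x[0],r.x[1],60,115.9)
E
```

```text
[ 650.44516593 -149.59507519] [ 0.6 -0.2 -0.2 -0.  -0.4  0.1]
t 22.85 pos [ 647.7 -150.1  148.6] jaw 115.9 q6 -2.37 w 59.1 F [0.4 0.5 0.6] -> shift [np.float64(2.954), np.float64(-0.09), np.float64(-0.025)] turn -0.0
```

send_rows(
  series="-1 1.5 -0.08 -0.03 0;-1 2.5 -0.08 -0.03 0;-1 2.9 -0.08 -0.03 0;-1 2.9 -0.08 -0.03 0;-1 2.9 -0.08 -0.03 0;-1 2.9 -0.08 -0.03 0;-1 2.9 -0.08 -0.03 0;-1 2.9 -0.08 -0.03 0",
)

```text
time: 23.85
tool_pos: [651.2, -150.4, 61.7]
tcp_rot: [-2.175, 1.57, -0.153]
contact_force: [0.3, 0.1, 0.5]
grip_width: 59.3
```

```bash
python3 - <<'E'
from h import *
go(650.2,-150,60,115.9)
E
```

```text
t 23.85 pos [ 651.2 -150.4   61.7] jaw 115.9 q6 -2.36 w 59.3 F [0.3 0.1 0.5] -> shift [np.float64(0.056), np.float64(0.025), np.float64(0.026)] turn -0.0
```

send_rows(
  series="-1 0.03 0.02 0.02 0;-1 0.03 0.02 0.02 0;-1 0.03 0.02 0.02 0;-1 0.03 0.02 0.02 0",
)

```text
time: 24.35
tool_pos: [650.3, -150.0, 60.5]
tcp_rot: [-1.062, 1.571, 0.961]
contact_force: [-0.2, -0.3, 0.3]
grip_width: 59.0
```

```bash
python3 - <<'E'
from h import *
go(650.2,-150,60,115.9)
E
```

```text
t 24.35 pos [ 650.3 -150.    60.5] jaw 115.9 q6 -2.36 w 59.0 F [-0.2 -0.3  0.3] -> shift [np.float64(0.017), np.float64(0.003), np.float64(0.003)] turn -0.0
```

send_rows(
  series="-1 0.02 0 0 0;0.8 0.02 0 0 0;0.8 0.02 0 0 0;0.8 0.02 0 0 0;0.8 0.02 0 0 0;0.8 -1.5 0 0 0;0.8 -3 0 0 0;1 -3 0 0 0",
)

```text
time: 25.35
tool_pos: [652.5, -150.8, 155.3]
tcp_rot: [-2.353, 1.562, -0.33]
contact_force: [-1.1, -0.5, 0.1]
grip_width: 88.8
```

```bash
python3 - <<'E'
from h import *
w=capture("wrist"); save(w,"w14",(160,60,480,300),2.5)
go(450.5,-73,145,116)
E
```

```text
t 25.4 pos [ 651.2 -150.4  152.6] jaw 115.9 q6 -2.36 w 90.3 F [-0.4 -0.9 -0.8] -> shift [np.float64(0.223), np.float64(4.893), np.float64(5.241)] turn -0.02
```

View pics/w14.png

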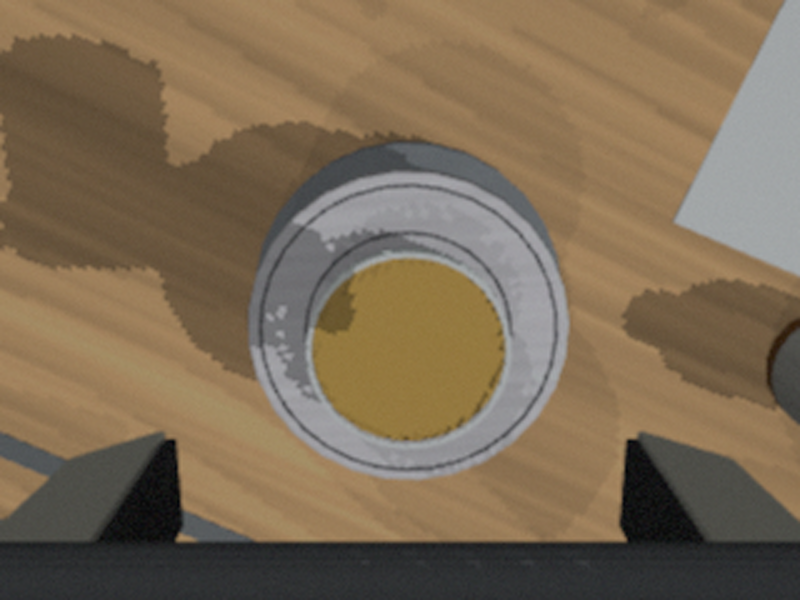

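The large dish is on the platter, concentric with the rings apart from parallax. Now the flask.

send_rows(
  series="1 0.2 4.9 5.2 0;1 0.2 4.9 5.2 0;1 0.2 4.9 5.2 0;1 0.2 4.9 5.2 0;1 0.2 4.9 5.2 0;1 0.2 4.9 5.2 0",
)

```text
time: 26.15
tool_pos: [450.9, -74.3, 144.3]
tcp_rot: [-2.231, 1.57, -0.209]
contact_force: [0.6, 0.5, -0.2]
grip_width: 91.5
```

```bash
python3 - <<'E'
from h import *
for i in range(2): w=capture("wrist")
save(w,"w15",(200,80,440,280),3.3)
import pickle; pickle.dump(w,open("w15.pkl","wb"))
go(450.5,-71.5,7,115.9)
E
```

```text
t 26.25 pos [451.  -74.4 144.2] jaw 115.9 q6 -2.35 w 91.7 F [-0.2 -0.9 -0.4] -> shift [np.float64(4.573), np.float64(-0.026), np.float64(0.093)] turn -0.01
```

View pics/w15.png

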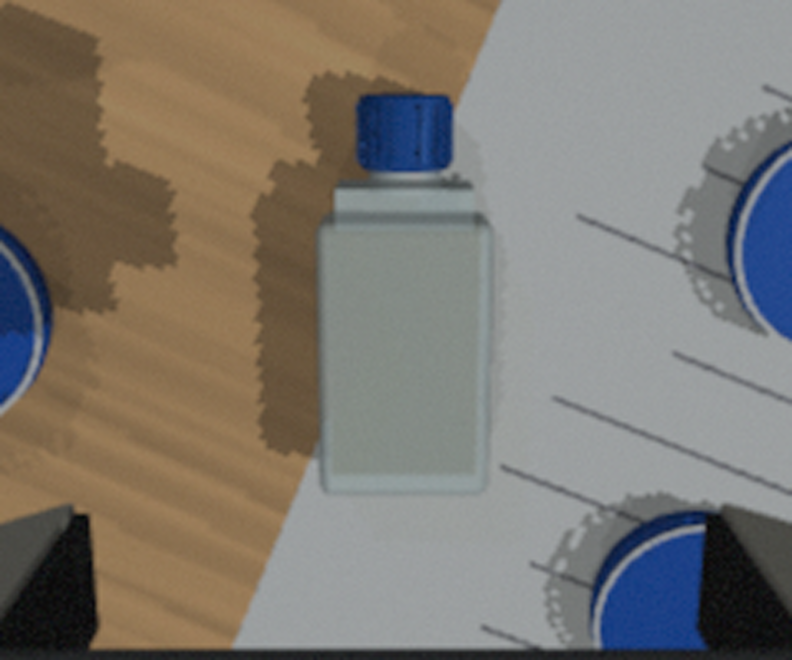

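The flask body's corners are at crop (319,220), (493,220), (488,493) and (322,493), aligned with the jaws.

```bash
python3 - <<'E'
from h import *
import pickle; w=pickle.load(open("w15.pkl","rb"))
c=np.array([ray(w,200+u/3.3,80+v/3.3,25) for u,v in((319,222),(493,222),(488,493),(322,493))])
print(c.round(1),c.mean(0),np.degrees(np.arctan2(*((c[2]+c[3]-c[0]-c[1])[:2][::-1]))))
m=c.mean(0); go(m[0],m[1],7,116)
E
```

```text
[[ 428.1 -106.3   25. ]
 [ 409.7  -68.4   25. ]
 [ 472.9  -37.3   25. ]
 [ 491.7  -76.    25. ]] [450.58674291 -72.00278118  25.        ] 25.83852267670663
t 26.25 pos [451.  -74.4 144.2] jaw 115.9 q6 -2.35 w 91.7 F [-0.2 -0.9 -0.4] -> shift [np.float64(4.573), np.float64(-0.021), np.float64(0.077)] turn -0.03
```

send_rows(
  series="1 2 0 0.08 0;1 4 0 0.08 0;1 4.5 0 0.08 0;1 4.55 0 0.08 0;1 4.55 0 0.08 0;1 4.55 0 0.08 0;1 4.55 0 0.08 0;1 4.55 0 0.08 0",
)

```text
time: 27.25
tool_pos: [449.2, -71.8, 8.5]
tcp_rot: [-2.254, 1.57, -0.231]
contact_force: [-0.0, 0.2, -1.0]
grip_width: 91.6
```

send_rows(
  series="-1 0 0 0 0;-1 0 0 0 0;-1 0 0 0 0;-1 0 0 0 0;-1 0 0 0 0;-1 0 0 0 0;-1 0 0 0 0;-1 0 0 0 0",
)

```text
time: 28.25
tool_pos: [448.9, -71.7, 8.0]
tcp_rot: [-0.79, 1.571, 1.232]
contact_force: [-0.6, 0.4, -0.6]
grip_width: 43.6
```

```bash
python3 - <<'E'
from h import *
go(450.5,-72,7,116)
E
```

```text
t 28.25 pos [448.9 -71.7   8. ] jaw 115.9 q6 -2.35 w 43.6 F [-0.6  0.4 -0.6] -> shift [np.float64(0.033), np.float64(-0.044), np.float64(-0.032)] turn -0.02
```

send_rows(
  series="-1 -0.4 0 0 0;-1 -1.2 0 0 0;-1 -3 0 0 0;-1 -5.2 0 0 0;-1 -5.2 0 0 0;-1 -5.2 0 0 0;-1 -5.2 0 0 0",
)

```text
time: 29.12
tool_pos: [447.8, -71.4, 162.6]
tcp_rot: [0.754, 1.567, 2.777]
contact_force: [0.0, 0.6, -1.6]
grip_width: 43.2
```

```bash
python3 - <<'E'
from h import *
w=capture("wrist"); save(w,"w16"); 
go(409.5,-366.5,165,97.1)
E
```

```text
t 29.18 pos [447.9 -71.4 162.5] jaw 115.9 q6 -2.35 w 43.7 F [-1.   0.5  0.1] -> shift [np.float64(-0.09), np.float64(5.446), np.float64(-8.291)] turn 3.76
```

View pics/w16.png

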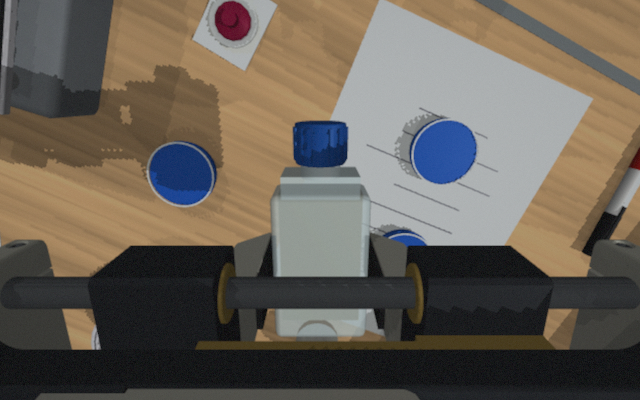

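The flask is held flat and straight. Carrying it to the shaker with the turn.

send_rows(
  series="-1 0 5.4 -8.3 3.8;-1 0 5.4 -8.3 3.8;-1 0 5.4 -8.3 3.8;-1 0 5.4 -8.3 3.8;-1 0 5.4 -8.3 3.8;-1 0 5.4 -8.3 3.8;-1 0 5.4 -8.3 3.8;-1 0 5.4 -8.3 3.8",
)

```text
time: 30.18
tool_pos: [412.0, -365.0, 163.5]
tcp_rot: [0.398, 1.569, 2.09]
contact_force: [0.6, -0.4, -1.2]
grip_width: 43.6
```

```bash
python3 - <<'E'
from h import *
for i in range(3): w=capture("wrist")
save(w,"w17"); s=capture("scene"); save(s,"s17",(180,60,320,190),5)
import pickle; pickle.dump((w,s),open("w17.pkl","wb"))
print([(r["score"],r["point"]) for q in(w,s) for r in place_of(q,"shaker_platform")])
go(409.5,-366.5,165,97.1)
E
```

```text
[(0.84, [409.1, -364.2, 89.4])]
t 30.48 pos [ 412.1 -366.   164.2] jaw 96.9 q6 -2.56 w 43.9 F [-0.3  0.2 -1.3] -> shift [np.float64(-0.028), np.float64(0.087), np.float64(-0.005)] turn -0.03
```

View pics/w17.png

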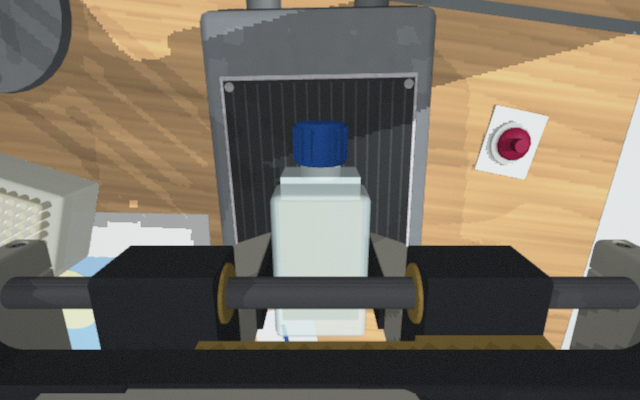

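View pics/s17.png

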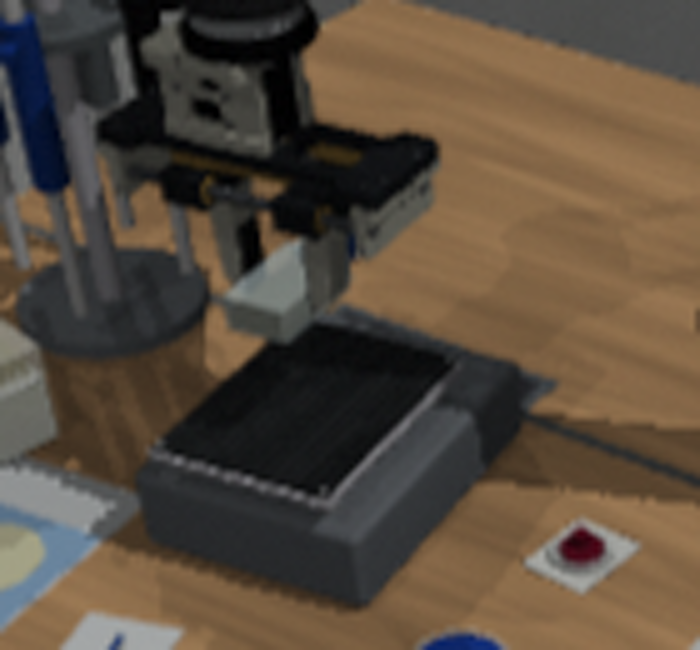

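```bash
python3 - <<'E'
from h import *
import pickle; w,s=pickle.load(open("w17.pkl","rb"))
a,b=ray(w,221,80,87),ray(w,417,73.5,87); m=(a+b)/2; d=(b-a)/np.linalg.norm(b-a)
print(a,b,np.linalg.norm(b-a),"axis",np.degrees(np.arctan2(d[1],d[0]))-90)
ax=np.array([d[1],-d[0],0]); print("centre",m+85*ax)
e=capture("top"); save(e,"t17",(420,180,640,360),3.6)
print("stand",ray(e,593,300,5), ray(e,562,300,5))
go(409.3,-366.5,95.5,97.1)
E
```

```text
[ 336.42112894 -438.33141456   87.        ] [ 317.18670592 -314.24111827   87.        ] 125.5721492257425 axis 8.810925560915862
centre [ 410.80084867 -363.26645297   87.        ]
stand [ 302.66373681 -672.39400296    5.        ] [ 300.7281757  -595.23681862    5.        ]
t 30.52 pos [ 412.  -366.1  164.1] jaw 96.9 q6 -2.56 w 43.6 F [-0.1 -0.4 -1.1] -> shift [np.float64(2.287), np.float64(0.091), np.float64(-0.001)] turn -0.04
```

View pics/t17.png

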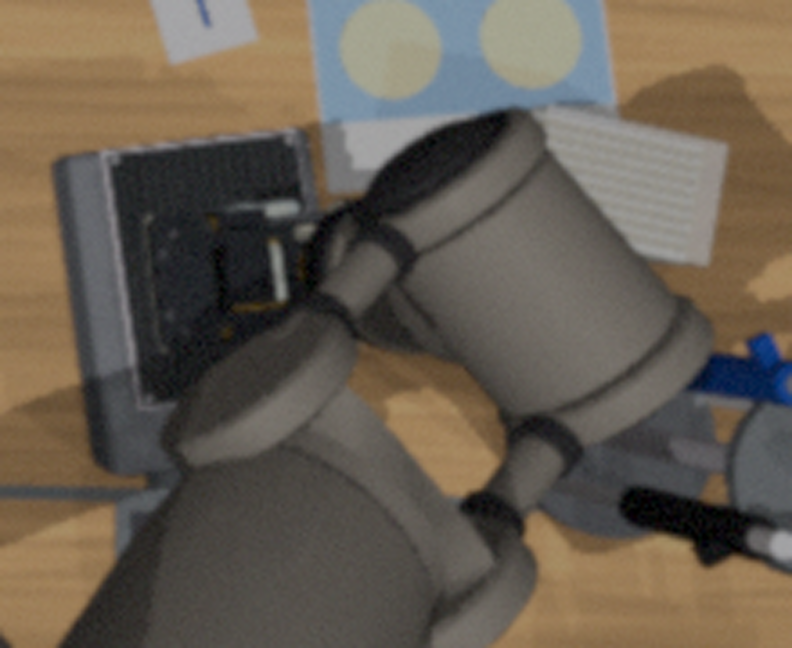

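```bash
python3 - <<'E'
from h import *
import pickle; w,s=pickle.load(open("w17.pkl","rb")); save(s,"s17f",(130,0,400,200),2.9)
e=capture("top")
for z in(250,350,450): print(z,ray(e,614,274,z),ray(e,562,300,z))
E
```

```text
250 [ 378.8389662  -580.64740111  250.        ] [ 324.86408876 -475.18253458  250.        ]
350 [ 383.21662582 -520.95018461  350.        ] [ 334.71548184 -426.18078599  350.        ]
450 [ 387.59428543 -461.25296811  450.        ] [ 344.56687493 -377.17903741  450.        ]
```

View pics/s17f.png

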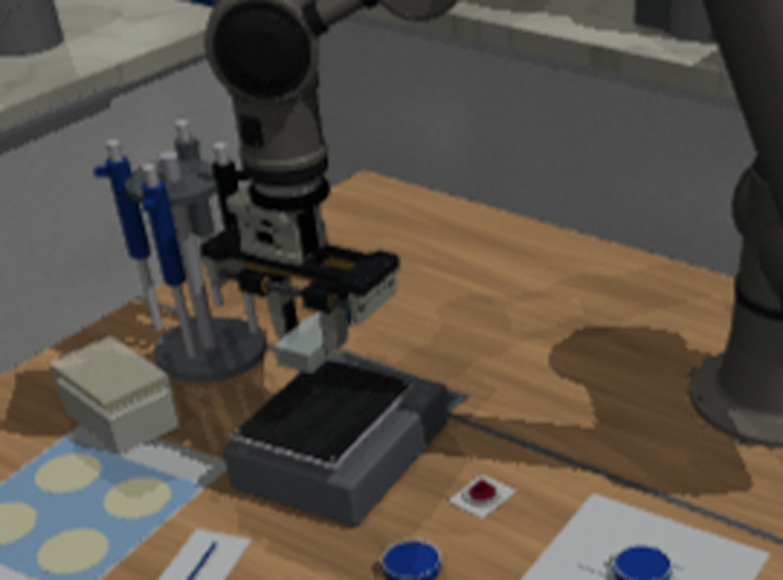

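The arm is clear of the pipette stand. Lowering the flask.

send_rows(
  series="-1 1.2 0.1 0 -0.15;-1 2 0.1 0.02 -0.15;-1 2.2 0.1 0.02 -0.15;-1 2.2 0.1 0.02 -0.15;-1 2.2 0.1 0.02 -0.15;-1 2.2 0.1 0.02 -0.15;-1 2.2 0.1 0.02 -0.15;-1 2.2 0.1 0.02 -0.15",
)

```text
time: 31.58
tool_pos: [408.8, -366.3, 98.2]
tcp_rot: [-2.377, 1.57, -0.673]
contact_force: [-0.1, 0.4, -0.1]
grip_width: 43.8
```

```bash
python3 - <<'E'
from h import *
w=capture("wrist"); save(w,"w18")
go(408.5,-365.2,95.5,97.5)
E
```

```text
t 31.62 pos [ 408.8 -366.2   98.1] jaw 97.6 q6 -2.57 w 43.6 F [ 0.2  0.3 -0.8] -> shift [np.float64(0.087), np.float64(0.006), np.float64(0.036)] turn 0.03
```

View pics/w18.png

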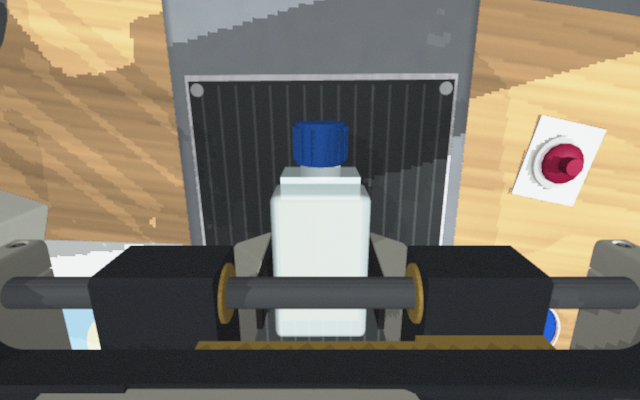

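send_rows(
  series="-1 0.06 0 0.02 0;-1 0.06 0 0.02 0;-1 0.06 0 0.02 0;-1 0.06 0 0.02 0;-1 0.06 0 0.02 0",
)

```text
time: 32.25
tool_pos: [408.7, -365.6, 96.2]
tcp_rot: [-0.281, 1.571, 1.424]
contact_force: [-0.1, 0.3, 0.0]
grip_width: 43.7
```

```bash
python3 - <<'E'
from h import *
go(408.5,-365.2,95.5,97.5)
E
```

```text
t 32.25 pos [ 408.7 -365.6   96.2] jaw 97.6 q6 -2.57 w 43.7 F [-0.1  0.3  0. ] -> shift [np.float64(0.022), np.float64(0.006), np.float64(0.014)] turn 0.03
```

send_rows(
  series="-1 0.02 0 0 0;-1 0.02 0 0 0;0.6 0.02 0 0 0;0.6 0.02 0 0 0;0.6 0.02 0 0 0;0.6 0.02 0 0 0;0.6 0.02 0 0 0;0.6 -1 0 0 0",
)

```text
time: 33.25
tool_pos: [407.7, -364.4, 124.5]
tcp_rot: [0.55, 1.565, 2.254]
contact_force: [0.3, -0.8, -0.5]
grip_width: 73.7
```

send_rows(
  series="1 -2 0 0 0;1 -3 0 0 0;1 -3 0 0 0;1 -3 0 0 0",
)

```text
time: 33.75
tool_pos: [408.3, -365.1, 215.1]
tcp_rot: [0.52, 1.569, 2.224]
contact_force: [0.4, -0.2, -0.6]
grip_width: 91.8
```

```bash
python3 - <<'E'
from h import *
w=capture("wrist");w=capture("wrist"); save(w,"w19"); 
import pickle; pickle.dump(w,open("w19.pkl","wb"))
go(350,0,250)
E
```

```text
t 33.85 pos [ 408.2 -365.   214.6] jaw 97.6 q6 -2.57 w 91.6 F [-0.5 -0.1 -0.4] -> shift [np.float64(-1.148), np.float64(0.308), np.float64(12.321)] turn 0
```

View pics/w19.png

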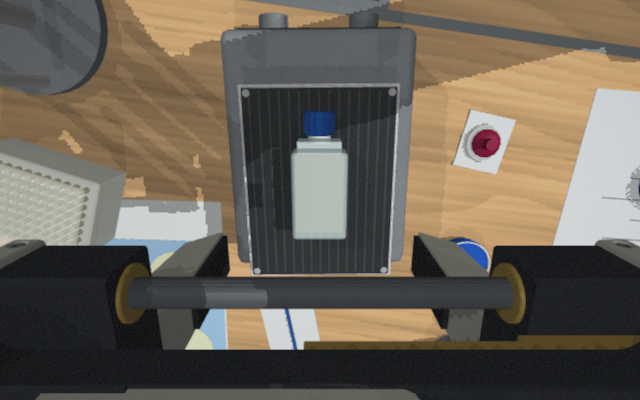

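```bash
python3 - <<'E'
from h import *
import pickle; w=pickle.load(open("w19.pkl","rb"))
P=np.array([ray(w,u,v,87) for u,v in((238,86),(399,84),(388,273),(252,275))]); F=np.array([ray(w,u,v,112) for u,v in((292,151),(347,151),(346,238),(294,238))])
for c in(P,F): d=(c[2]+c[3]-c[0]-c[1])[:2]; print(c.mean(0).round(1),np.degrees(np.arctan2(d[1],d[0])).round(1))
E
```

```text
[ 408.4 -365.    87. ] 8.1
[ 409.1 -364.5  112. ] 8.0
```

send_rows(
  series="1 -2 0.3 12.3 0;1 -2 0.3 12.3 0;1 -2 0.3 12.3 0;1 -2 0.3 12.3 0;1 -2 0.3 12.3 0;1 -2 0.3 12.3 0;1 -2 0.3 12.3 0;1 -2 0.3 12.3 0",
)

```text
time: 34.85
tool_pos: [350.7, -1.2, 275.6]
tcp_rot: [1.567, 1.57, -3.011]
contact_force: [-0.2, 0.3, -0.7]
grip_width: 91.5
```

```bash
python3 - <<'E'
from h import *
t=capture("top"); s=capture("scene"); save(t,"t20"); save(s,"s20")
for th in ["dish_small_mid","dish_medium_mid","dish_large_mid","flask_mid","bottle_mid"]:
    print(th,[(r["score"],r["point"]) for q in(t,s) for r in place_of(q,th)])
go(350,0,250)
E
```

```text
dish_small_mid [(0.58, [650.1, 132.3, 61.4]), (0.67, [646.6, 126.0, 60.5]), (0.63, [648.6, 127.1, 55.4])]
dish_medium_mid [(0.56, [454.9, 370.7, 80.6]), (0.6, [455.9, 375.6, 74.7])]
dish_large_mid [(0.93, [650.4, -153.9, 60.2]), (0.76, [496.8, -186.2, 7.7]), (0.59, [604.8, 262.7, 6.7]), (0.56, [375.7, 18.7, 8.0]), (0.55, [486.0, 33.5, 7.8]), (0.77, [498.0, -189.7, 5.4]), (0.66, [648.8, -148.0, 60.8]), (0.61, [604.6, 261.9, 9.6]), (0.59, [380.0, 15.8, 9.2])]
flask_mid [(0.56, [601.1, 1.6, 41.0]), (0.88, [407.1, -370.0, 100.7]), (0.68, [650.1, -147.7, 60.8]), (0.47, [650.0, -153.4, 54.2])]
bottle_mid [(0.6, [602.8, 0.8, 40.1]), (0.75, [604.3, 3.0, 46.1])]
t 35.45 pos [350.8  -1.3 276.2] jaw 97.6 q6 -1.93 w 91.6 F [-0.1 -0.3 -1. ] -> shift [np.float64(0.873), np.float64(0.021), np.float64(0.046)] turn 0
```

View pics/t20.png

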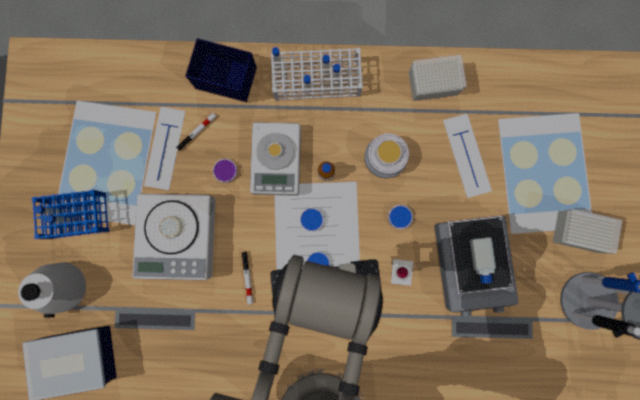

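View pics/s20.png

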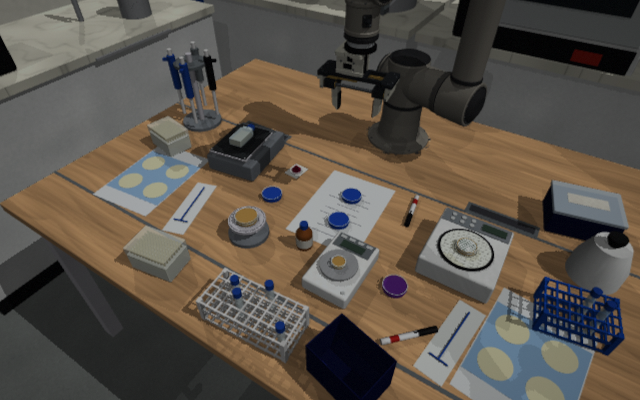

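The small dish is on the pan at (275,150), the medium on the window at (171,227), the large on the platter at (390,153) and the flask along the platform at (483,255). The bottle is still at (326,170). Handing in.

```bash
python3 -c "
from plant import *
print(close_job())"
```

```text
the job is handed in; nothing more can be done
None
```

I took the stack apart from the top, set all four items on their instruments, and handed the job in at about 35 s of the 112 s. I never saw a dish or the flask tip. The hand-in reports no verdict, so the results below are from my own last pictures.

| Item | Last check | Tolerance |
|---|---|---|
| Smallest dish on the balance pan | about 3–4 mm from centre | 12 mm |
| Medium dish on the counter window | ring concentric with the dish; networks within about 5 mm | 12 mm |
| Largest dish on the turntable platter | released within about 1 mm of the fitted ring centre; networks within about 4 mm | 10 mm |
| Flask on the shaker platform | about 1 mm from centre, axis 8.0° against the platform's 8.1° | 15 mm, 0.2 rad (about 11.5°) |

- **Bottle:** it is still standing at about (603,2) mm, where it was at the start within the networks' error.
- **Gripper:** it is open and clear of everything, with no contact force beyond sensor noise at any step.

**Disagreements:** two single-picture readings of the pan centre differed by about 7–9 mm. In each of those pictures, though, the dish was within about 5 mm of the pan. The networks also reported some stray hits for the flask, on the bottle and on the turntable, and for the largest dish on the blue and purple look-alikes. I did not use those.

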